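Index the rosette blank to its last division line on the dividing turntable

ROBOT

A 6-joint arm with a two-finger parallel gripper is mounted at the origin on the work surface. World frame = base frame: x ahead of the robot, y to its left, z up, the work surface at z = 0. Lengths are in m, angles in rad, forces in N, time in s.
With the tool pointing down it reaches from about 0.3 to 0.775 m from the base axis. Payload 14.6 kg.
Tool frame: the origin (TCP) lies at the very end of the fingers, on their centre line; the grasp point (between the pads) lies 19 mm behind it; z points along the fingers, y is the direction in which the jaws open and shut (so a half turn about z gives the same grasp; the last joint's range is limited). The gripper opens to 94 mm and grips with 3 to 60 N. Pads are 16 mm wide; open, the fingers measure 119 mm over their backs; the gripper's body (75 mm by 177 mm) begins 78 mm behind the grasp point.
Start: joints at [1.232, 0.3, 1.521, -0, 1.321, -0.067], TCP at [0.148, 0.53, 0.205] pointing down, gripper open.
Joint ranges: [-3.03, 3.03], [-0.79, 2.21], [0.23, 2.52], [-1.04, 4.18], [0, 3.07], [-2.55, 2.55]. Speed limits (rad/s): [2.22, 2.22, 2.57, 3.14, 3.14, 3.14].

INTERFACE

Orientations are given as [roll, pitch, yaw] about the fixed x, y, z axes, in that order (R = Rz(yaw) Ry(pitch) Rx(roll)).
In Python, from station import ctrl, vision, ticket gives the robot as it stands.
- The arm moves only by the tool step_arm, never from a script. Its argument "steps" is a list of rows, each an object of numbers: "x", "y", "z": the shift along the tool's x, y, z in m; "ax", "ay", "az": the turn, a rotation vector about the tool's x, y, z in degrees; "claw": the finger opening in m, from 0 to 0.094. A call has 1 to 5 rows; each row shifts and turns the pose as measured when the row begins, along the tool's axes as they then stand; what a row does not reach is not made up. A row lasts 1/12 s, in which the tool goes at most 41.7 mm and 7.16 degrees, less where a joint would pass 70% of its speed; a pose out of reach is approached as far as the arm can. A call with a gripper value outside its range is refused whole. The fingers move at their own pace and stop on an object; "grip_force" is the grip in N (left out, the last holds). Time passes only in rows, so rows that do not move let the fingers close. It gives the time, the measured TCP pose, the force and the opening at its end, in the units of the state.
- ctrl.get_obs(): the state, without advancing time (a new reading comes with each control period).
- vision.camera(name): name is "scene" or "top" or "wrist"; returns (picture, depth): 400x640x3 uint8, red, green, blue; 400x640 float32, m along the optical axis (not along the pixel's ray), 0 where there is no reading.
- vision.camera_params(name): a dict with "fov_y" (degrees; the focal length in pixels is half the picture's height over the tangent of half this angle, whatever the lens; pixels are square), "cx", "cy" (the principal point, pixels), "origin" and "attitude" of the camera in the world; the wrist camera has in their place "mount" (4x4, takes a point from camera to tool coordinates, whose origin is the TCP and whose axes are the flange's). Camera axes: x right, y up, looking along -z (the intrinsics and any distortion apply to the point x, -y, -z); pixel columns grow to the right and rows downward; lengths in m; the calibration is good to about 2 mm. A picture is of the moment at which its call begins: read the wrist's pose just before it. camera_params takes no time and is no camera call.
- ticket.hand_in(): hands the job in, once; it reports no verdict.
The state is a dict: "time_s": time; "qpos": joint angles; "joint_vel": joint speeds; "tau": joint torques, N m; "ee_pos": TCP position; "eef_rot": TCP orientation; "force": force on the tool from outside, world axes, zero at the start; "moment": the same for the moment, N m; "grip_width": finger opening in m.
Only numpy, scipy, OpenCV 4.12 (cv2) and the standard library are available. Lean on these libraries where they do the work, as an engineer would, in place of code of your own. Each camera call takes 0.05 s, during which the arm holds its last target.

TASK

The rosette blank on the dividing turntable needs its last division line, at 60 degrees: swing the red clamp lever fully over to free the turntable, turn it clockwise by its upright black handle until the scale reads 60 at the index line (the second long mark counted from the red zero mark; within three degrees), and swing the lever fully back to clamp it there. Then fold the steel marking rule right down onto the blank by its blue knob and let go. Leave the tools and the spare wood lying around as they are.

Things in the scene. Friction and masses are not known exactly. Their poses are not given: they have to be found in the camera images.
- axis_top (a point): the dividing turntable: a grey base 210 x 285 mm bolted to the bench, an aluminium faceplate 210 mm across turning about a vertical axis, on it a fixed wood blank 132 mm across, 25 mm thick. This point is on the axis at the faceplate's top, 55 mm above the bench. Its axes are the base's and do not turn: +x to the index line, +y to the rule's pillar, -y to the clamp lever's side
- index_line (a point): the black index line on a white pad on a fixed block beside the faceplate's rim, flush with the faceplate; this point is 118 mm from the axis
- faceplate (a joint): the reading at the index line, in radians (60 degrees = 1.047). Marks on the faceplate's rim count up counter-clockwise from above from a broad red zero: short every 5 degrees, longer every 10, longest every 30. So turning clockwise from above raises the reading. Starts at -40 to +15 degrees; stops at -69, +109. Held while clamped; freed, it takes about 0.12 N m and stays where left
- turn_handle (a point): the grip of the upright black turning handle: round, 24 mm across, 72 mm tall, fixed on the faceplate 80 mm from the axis at the 210 degree mark of the scale (210 degrees counter-clockwise of the red zero mark, from above). This point is on the handle's centre line, 105 mm above the bench, 22 mm below the handle's top. Its axes turn with the faceplate
- clamp_lever (a joint): the clamp lever's angle in radians: 0 clamped (as found), 1.05 free, with stops at both ends; it grows as the lever swings clockwise seen from above. It takes 0.3 to 0.45 N m and stays where it is left. Its cam presses a brake shoe on the turntable's drum: the faceplate is held at 0 and is free beyond about 0.4
- lever_knob (a point): the centre of the grip of the clamp lever's red upright knob, a round vertical knob 22 mm across and 38 mm tall, on the end of the lever 80 mm from the pivot; this point is 62 mm above the bench, 19 mm below the knob's top
- lever_pivot (a point): a point on the vertical axis of the clamp lever, 60 mm above the bench
- marking_rule (a joint): the angle of the steel marking rule above level, in radians: 0 folded down flat on the blank (stop), about 1.2 to 1.5 when raised; its hinge is stiff (about 0.32 N m), so the rule stays where it is left
- rule_knob (a point): the middle of the blue knob (round, 20 mm across, 45 mm long) that stands square on the marking rule's upper face: 180 mm from the hinge along the rule, 30 mm off its mid-plane. The rule is a steel strip 205 x 30 x 5 mm. Raised, its knob points away from the turntable's axis; folded down, it stands upright, this point 114 mm above the bench. Axes: x along the rule to its free end, z along the knob
- rule_hinge (a point): the middle of the marking rule's hinge, in the rule's mid-plane, 83.5 mm above the bench; the hinge's axis is level, along this point's x axis; folded down, the rule runs from here along this point's -y axis over the blank
- gouge_broad: a carving gouge, beech handle and 22 mm steel blade, 230 mm long, 24 mm high, lying flat; origin under it where handle and blade meet, blade along its +x; a bystander
- gouge_narrow: a carving gouge, darker handle and 12 mm steel blade, 230 mm long, 24 mm high, lying flat; origin under it where handle and blade meet, blade along its +x; a bystander
- mallet: a carver's round beech mallet standing on its head, 92 mm across at the widest, 237 mm tall; origin at the centre of its underside; a bystander
- pencil: a flat red carpenter's pencil, 180 mm long, 13 mm wide, 8 mm high, lying along its x; origin under its middle; a bystander
- folding_rule: a closed white folding rule, 235 x 34 x 16 mm, lying along its x; origin under its middle; a bystander
- dividers: steel dividers lying flat, 200 mm long, 14 mm high; origin underneath between the legs, points towards its +x; a bystander
- oilstone: a grey sharpening stone in a wooden holder, 210 x 75 x 34 mm; origin under its middle; a bystander
- spare_blank: a loose pale lime-wood disc, 132 mm across, 28 mm thick, lying flat on the bench; origin under its middle; a bystander

How it is judged:
On the way, in this order (a step that is already met when the one before it is completed fails the run):
1. the clamp lever is swung over to free (value of joint clamp_lever above 0.9 rad), for 0.2 s.
2. the freed faceplate reads 60 degrees (within 3), at rest (value of joint clamp_lever above 0.9 rad and value of joint faceplate between 0.994838 and 1.09956 rad and velocity of joint faceplate between -0.05 and 0.05 rad/s), for 0.2 s.
3. the lever is back at clamped with the scale still at 60 (value of joint clamp_lever below 0.12 rad and value of joint faceplate between 0.994838 and 1.09956 rad), for 0.2 s.
At the end, for the whole second after the job is handed in: The clamp lever is fully back at clamped (within 0.12 rad), the scale reads 60 degrees (within 3), and the marking rule is folded down on the blank (within 0.06 rad), all at rest (all of step 3 and value of joint marking_rule below 0.06 rad and velocity of joint faceplate between -0.05 and 0.05 rad/s); the robot touches nothing.
It fails at once if a tool or the spare blank was pushed more than 25 mm from its place or tipped over (distance of any of gouge_broad, gouge_narrow, mallet, pencil, folding_rule, dividers, oilstone, spare_blank from where it was at the start of the episode above 0.025 m or angle between mallet's own z axis and vertical above 0.4 rad).
It also fails if it takes over 61 s, if anything falls off the work surface, if the arm or the gripper's body presses on something with over 40 N, if the wrist force passes 120 N, or if a joint passes its speed limit or range.

## Working session

There is one attempt and no reset: what is moved stays moved. The work goes in short steps, Python scripts to look and compute and a tool call to move; the robot and the scene stay as the last step left them, time stands still between calls to the robot, and variables do not carry over. Pictures are saved under pics/ and viewed, and the job is handed in when it is done.

Besides the shell and the picture viewer there is one more tool, called after "Request:" by a JSON object that holds its "op" and its "data". step_arm: Moves the arm, as the interface text tells. Its arguments: {"type":"object","properties":{"steps":{"type":"array"},"grip_force":{"type":"number"}},"required":["steps"]}

```bash
ls; mkdir -p pics
python3 - <<'E'
from station import ctrl, vision
import cv2,numpy as np
o=ctrl.get_obs();print(o)
for n in ["scene","top","wrist"]:
    p,d=vision.camera(n);cv2.imwrite(f"pics/{n}0.png",p[:,:,::-1]);np.save(f"{n}0d.npy",d);print(n,vision.camera_params(n))
E
```

```text
pics
{'time_s': 0.0, 'qpos': array([ 1.23241347e+00,  3.00464579e-01,  1.52157684e+00, -8.01516136e-06,
        1.32067651e+00, -6.66157988e-02]), 'joint_vel': array([ 6.22134617e-04,  5.97754658e-04,  1.03494590e-03,  3.46014323e-04,
       -7.84171985e-04, -3.60784945e-05]), 'tau': array([ 6.50967522e-04, -5.31794250e+01, -3.52739525e+01,  7.08467234e-02,
        2.42924545e-02, -8.16665647e-05]), 'ee_pos': array([0.14756709, 0.5295691 , 0.20489169]), 'eef_rot': array([-3.14046936e+00, -6.71591670e-05,  2.86982754e+00]), 'force': array([-1.14913271,  0.26832879,  0.00339552]), 'moment': array([ 0.01350872,  0.04816743, -0.00491001]), 'grip_width': 0.09392542043427311}
scene {'fov_y': 50.07410398884223, 'cx': 316.3752613584102, 'cy': 201.5932382175099, 'origin': array([ 0.93663314, -0.60916402,  1.07408367]), 'attitude': array([ 0.62678244, -0.0044365 ,  0.5293178 ])}
top {'fov_y': 42.79811382905583, 'cx': 325.7178732539478, 'cy': 196.18820471763757, 'origin': array([ 0.41293154, -0.01776316,  1.54460158]), 'attitude': array([ 0.1066184, -0.0015958, -1.5873631])}
wrist {'fov_y': 62.74082226823881, 'cx': 320.2359968452496, 'cy': 199.7292953916431, 'mount': array([[-3.28223363e-04,  9.65623993e-01,  2.59942678e-01,
         7.55627588e-02],
       [ 9.99999331e-01,  6.05208096e-04, -9.85526186e-04,
         1.22119410e-03],
       [-1.10896714e-03,  2.59942180e-01, -9.65623546e-01,
        -1.79471737e-01],
       [ 0.00000000e+00,  0.00000000e+00,  0.00000000e+00,
         1.00000000e+00]])}
```

View pics/top0.png

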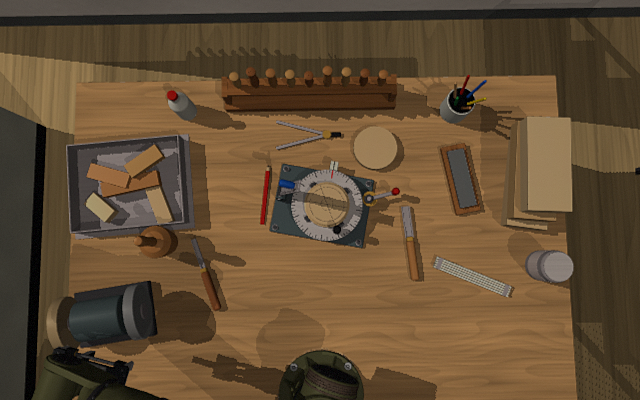

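View pics/scene0.png

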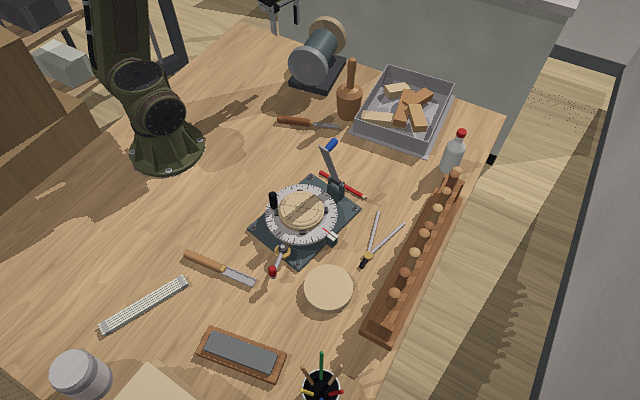

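View pics/wrist0.png

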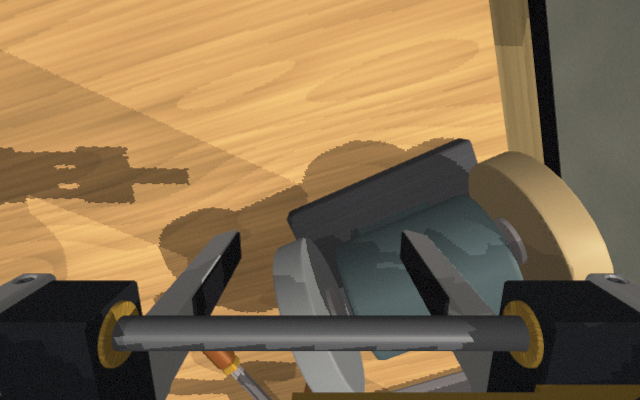

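```bash
cat > h.py <<'E'
import numpy as np,cv2
from scipy.spatial.transform import Rotation as R
P={'scene':dict(fov=50.07410398884223,cx=316.3752613584102,cy=201.5932382175099,o=[0.93663314,-0.60916402,1.07408367],a=[0.62678244,-0.0044365,0.5293178]),
'top':dict(fov=42.79811382905583,cx=325.7178732539478,cy=196.18820471763757,o=[0.41293154,-0.01776316,1.54460158],a=[0.1066184,-0.0015958,-1.5873631])}
M=np.array([[-3.28223363e-04,9.65623993e-01,2.59942678e-01,7.55627588e-02],[9.99999331e-01,6.05208096e-04,-9.85526186e-04,1.22119410e-03],[-1.10896714e-03,2.59942180e-01,-9.65623546e-01,-1.79471737e-01],[0,0,0,1]])
def pose(n,ob=None):
    if n!='wrist':
        p=P[n];return p['fov'],p['cx'],p['cy'],np.array(p['o']),R.from_euler('xyz',p['a']).as_matrix()
    T=np.eye(4);T[:3,:3]=R.from_euler('xyz',ob['eef_rot']).as_matrix();T[:3,3]=ob['ee_pos'];C=T@M
    return 62.74082226823881,320.2359968452496,199.7292953916431,C[:3,3],C[:3,:3]
def ray(n,u,v,ob=None):
    f,cx,cy,o,A=pose(n,ob);F=200/np.tan(np.radians(f)/2)
    return o,A@np.array([(u-cx)/F,-(v-cy)/F,-1])
def onz(n,u,v,z,ob=None):
    o,d=ray(n,u,v,ob);return o+d*(z-o[2])/d[2]
def dep(n,u,v,d,ob=None):
    o,r=ray(n,u,v,ob);return o+r*d
def proj(n,p,ob=None):
    f,cx,cy,o,A=pose(n,ob);F=200/np.tan(np.radians(f)/2);c=A.T@(np.array(p)-o)
    return cx+F*c[0]/-c[2],cy-F*c[1]/-c[2]
def tri(rs):
    S=np.zeros((3,3));b=np.zeros(3)
    for o,d in rs:
        d=d/np.linalg.norm(d);Q=np.eye(3)-np.outer(d,d);S+=Q;b+=Q@o
    x=np.linalg.solve(S,b);return x
E
python3 - <<'E'
import cv2
a=cv2.imread('pics/top0.png')[140:265,245:415];cv2.imwrite('pics/top0z.png',cv2.resize(a,None,fx=4.6,fy=4.6,interpolation=cv2.INTER_CUBIC))
a=cv2.imread('pics/scene0.png')[130:290,235:375];cv2.imwrite('pics/scene0z.png',cv2.resize(a,None,fx=3.7,fy=3.7,interpolation=cv2.INTER_CUBIC))
E
```

```text
(no output)
```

View pics/top0z.png

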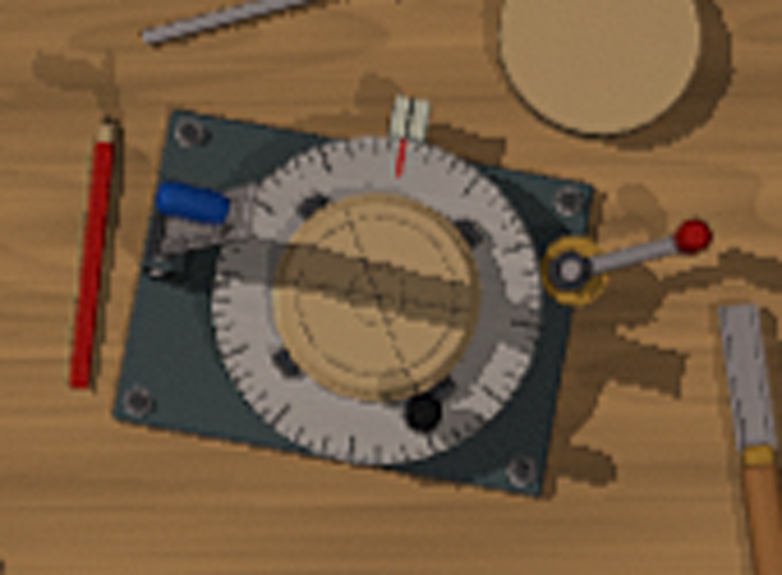

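View pics/scene0z.png

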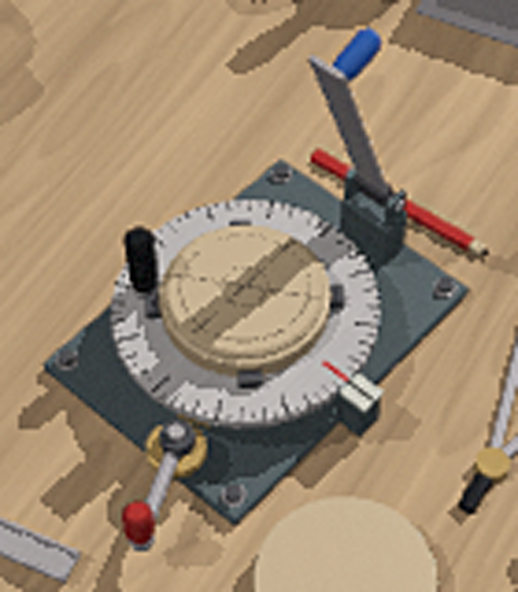

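Run:
```python
from h import *
np.set_printoptions(precision=4,suppress=True)
T=lambda x,y:(245+x/4.6-.4,140+y/4.6-.4)
S=lambda x,y:(235+x/3.7-.4,130+y/3.7-.4)
ax=onz('top',*T(376,300),.055);print('axis',ax)
for n,(p,z) in dict(red=((402,157),.055),idx=((410,118),.055),handle=((423,412),.127),lev=((693,234),.081),piv=((570,269),.07),).items():
    q=onz('top',*T(*p),z);d=(q-ax)[:2];print(n,q,np.hypot(*d),np.degrees(np.arctan2(d[1],d[0])))
print('scene'); ax2=onz('scene',*S(246,312),.055);print(ax2)
for n,(p,z) in dict(red=((335,372),.055),idx=((362,391),.055),handle=((137,235),.127),lev=((138,515),.081)).items():
    q=onz('scene',*S(*p),z);d=(q-ax)[:2];print(n,q,np.hypot(*d),np.degrees(np.arctan2(d[1],d[0])))
# rule knob tri: centre
print('rknob',tri([ray('top',*T(193,201)),ray('scene',*S(358,53))]))
d=np.load('top0d.npy');s=np.load('scene0d.npy')
for n,D,p in [('top',d,T(193,201)),('scene',s,S(358,53))]:
    print(dep(n,*p,D[int(round(p[1])),int(round(p[0]))]))
```

```text
axis [ 0.5468 -0.0242  0.055 ]
red [ 0.6386 -0.0424  0.055 ] 0.09354433427975667 -11.221887903379685
idx [ 0.6638 -0.048   0.055 ] 0.11937573628242101 -11.497647499318186
handle [ 0.4721 -0.0511  0.127 ] 0.07943588498029995 -160.20527523668807
lev [ 0.5828 -0.2238  0.081 ] 0.2028120328729414 -79.77859523682305
piv [ 0.5631 -0.1469  0.07  ] 0.12384101101366958 -82.44116618482887
scene
[ 0.5521 -0.03    0.055 ]
red [ 0.6389 -0.0427  0.055 ] 0.09394202442828087 -11.35226502301364
idx [ 0.6648 -0.047   0.055 ] 0.12009863664440523 -10.950977691068177
handle [ 0.4725 -0.0529  0.127 ] 0.07967014276956363 -158.86157696644108
lev [ 0.5865 -0.2283  0.081 ] 0.20788772008543405 -79.01090562027967
rknob [0.5843 0.0765 0.2655]
[0.583  0.0757 0.2741]
[0.5867 0.0723 0.2706]
```

```bash
cat > plan.py <<'E'
from h import *
from station import ctrl
def plan(tgts,step=.040,rot=7.0,st=None):
    """tgts: list of (x,y,z,yawdeg or None). prints rows"""
    o=ctrl.get_obs();p=np.array(o['ee_pos']);Rm=R.from_euler('xyz',o['eef_rot'])
    rows=[]
    for t in tgts:
        yaw=t[3] if t[3] is not None else R.as_euler(Rm,'xyz')[2]*180/np.pi
        G=R.from_euler('xyz',[np.pi,0,np.radians(yaw)]);
        s=t[4] if len(t)>4 else step
        while True:
            d=np.array(t[:3])-p;rv=(Rm.inv()*G).as_rotvec(degrees=True)
            L=np.linalg.norm(d);a=np.linalg.norm(rv)
            if L<.0008 and a<.4:break
            n=max(1,int(np.ceil(max(L/s,a/rot)-1e-3)))
            sh=np.round(Rm.inv().apply(d/n),4);r=np.round(rv/n,1)
            if np.abs(sh).max()==0 and np.abs(r).max()==0:break
            rows.append((sh,r));p=p+Rm.apply(sh);Rm=Rm*R.from_rotvec(r,degrees=True)
            if n==1:break
    print(len(rows),'rows; t',round(float(o['time_s']),2),'at',np.round(o['ee_pos'],4),np.round(np.degrees(o['eef_rot']),1),'q',np.round(o['qpos'],2),'F',np.round(o['force'],1),'w',round(float(o['grip_width']),4))
    for i in range(0,len(rows),5):
        print('['+','.join('{'+','.join(f'"{k}":{v:g}' for k,v in zip(['x','y','z','ax','ay','az'],list(s)+list(r)) if v)+'}' for s,r in rows[i:i+5])+']')
E
python3 -c "
from plan import *
plan([(.2,.47,.33,None),(.56,-.09,.33,75)])"
```

```text
21 rows; t 0.15 at [0.1476 0.5296 0.205 ] [-179.9   -0.   164.4] q [ 1.23  0.3   1.52 -0.    1.32 -0.07] F [ 0.9 -0.3 -0. ] w 0.0941
[{"x":-0.0166,"y":-0.0109,"z":-0.0312},{"x":-0.0166,"y":-0.0109,"z":-0.0312},{"x":-0.0166,"y":-0.0108,"z":-0.0313},{"x":-0.0167,"y":-0.0109,"z":-0.0312,"ax":-0.1},{"x":-0.0292,"y":-0.026,"az":5.3}]
[{"x":-0.0315,"y":-0.0232,"az":5.3},{"x":-0.0335,"y":-0.0202,"az":5.3},{"x":-0.0353,"y":-0.017,"az":5.3},{"x":-0.0367,"y":-0.0137,"az":5.2},{"x":-0.0378,"y":-0.0103,"az":5.3}]
[{"x":-0.0386,"y":-0.0068,"az":5.2},{"x":-0.039,"y":-0.0033,"az":5.3},{"x":-0.0392,"y":0.0003,"az":5.2},{"x":-0.039,"y":0.0039,"z":-0.0001,"az":5.3},{"x":-0.0384,"y":0.0075,"az":5.2}]
[{"x":-0.0376,"y":0.0109,"z":-0.0001,"az":5.3},{"x":-0.0364,"y":0.0144,"az":5.2},{"x":-0.035,"y":0.0176,"z":-0.0001,"az":5.3},{"x":-0.0332,"y":0.0207,"az":5.2},{"x":-0.0312,"y":0.0237,"z":-0.0001,"az":5.3}]
[{"x":-0.0289,"y":0.0264,"az":5.2}]
```

Request:
{"op": "step_arm", "data": {"steps": [{"x": -0.017,"y": -0.011,"z": -0.031},{"x": -0.017,"y": -0.011,"z": -0.031},{"x": -0.017,"y": -0.011,"z": -0.031},{"x": -0.017,"y": -0.011,"z": -0.031},{"x": -0.029,"y": -0.026,"az": 5.3}]}}

```text
validation failed for argument at $.st...
```

Request:
{"op": "step_arm", "data": {"steps": [{"x": -0.031,"y": -0.023,"az": 5.3},{"x": -0.033,"y": -0.02,"az": 5.3},{"x": -0.035,"y": -0.017,"az": 5.3},{"x": -0.037,"y": -0.014,"az": 5.3},{"x": -0.038,"y": -0.01,"az": 5.3}]}}

```text
validation failed for argument at $.st...
```

Request:
{"op": "step_arm", "data": {"steps": [{"x": -0.039,"y": -0.007,"az": 5.3},{"x": -0.039,"y": -0.003,"az": 5.3},{"x": -0.039,"y": 0,"az": 5.3},{"x": -0.039,"y": 0.004,"az": 5.3},{"x": -0.038,"y": 0.007,"az": 5.3}]}}

```text
validation failed for argument at $.st...
```

```bash
python3 -c "
from plan import *
plan([(.56,-.09,.33,75)])"
```

```text
19 rows; t 0.15 at [0.1476 0.5296 0.205 ] [-179.9   -0.   164.4] q [ 1.23  0.3   1.52 -0.    1.32 -0.07] F [ 0.9 -0.3 -0. ] w 0.0941
[{"x":-0.0297,"y":-0.0256,"z":-0.0066,"az":4.7},{"x":-0.0317,"y":-0.0231,"z":-0.0066,"az":4.7},{"x":-0.0334,"y":-0.0204,"z":-0.0066,"az":4.7},{"x":-0.035,"y":-0.0176,"z":-0.0065,"az":4.7},{"x":-0.0363,"y":-0.0147,"z":-0.0066,"az":4.7}]
[{"x":-0.0374,"y":-0.0116,"z":-0.0065,"az":4.7},{"x":-0.0382,"y":-0.0085,"z":-0.0066,"az":4.7},{"x":-0.0388,"y":-0.0054,"z":-0.0065,"az":4.7},{"x":-0.0391,"y":-0.0022,"z":-0.0066,"az":4.7},{"x":-0.0392,"y":0.001,"z":-0.0065,"az":4.7}]
[{"x":-0.0389,"y":0.0042,"z":-0.0066,"az":4.7},{"x":-0.0385,"y":0.0074,"z":-0.0065,"az":4.7},{"x":-0.0377,"y":0.0106,"z":-0.0066,"az":4.7},{"x":-0.0367,"y":0.0136,"z":-0.0065,"az":4.7},{"x":-0.0355,"y":0.0166,"z":-0.0066,"az":4.7}]
[{"x":-0.034,"y":0.0194,"z":-0.0065,"az":4.7},{"x":-0.0324,"y":0.0222,"z":-0.0066,"az":4.7},{"x":-0.0304,"y":0.0247,"z":-0.0065,"az":4.8},{"x":-0.0282,"y":0.0272,"z":-0.0066,"ay":0.1,"az":4.7}]
```

Request:
{"op": "step_arm", "data": {"steps": [{"x": -0.017,"y": -0.011,"z": -0.031,"ax": 0,"ay": 0,"az": 0,"claw": 0.094}]}}

```text
time_s: 0.23
ee_pos: [0.1592, 0.5137, 0.231]
eef_rot: [-3.132, -0.001, 2.872]
force: [-0.8, 0.6, -0.6]
grip_width: 0.0939
```

Request:
{"op": "step_arm", "data": {"steps": [{"x": -0.017,"y": -0.011,"z": -0.035,"ax": 0,"ay": 0,"az": 0,"claw": 0.094},{"x": -0.017,"y": -0.011,"z": -0.035,"ax": 0,"ay": 0,"az": 0,"claw": 0.094},{"x": -0.017,"y": -0.011,"z": -0.035,"ax": 0,"ay": 0,"az": 0,"claw": 0.094},{"x": -0.03,"y": -0.026,"z": 0,"ax": 0,"ay": 0,"az": 5.5,"claw": 0.094},{"x": -0.032,"y": -0.023,"z": 0,"ax": 0,"ay": 0,"az": 5.5,"claw": 0.094}]}}

```text
time_s: 0.65
ee_pos: [0.2447, 0.4012, 0.3437]
eef_rot: [-3.132, 0.001, 2.683]
force: [0.5, 0.1, -0.7]
grip_width: 0.0939
```

Request:
{"op": "step_arm", "data": {"steps": [{"x": -0.034,"y": -0.02,"z": 0,"ax": 0,"ay": 0,"az": 6,"claw": 0.094},{"x": -0.035,"y": -0.017,"z": 0,"ax": 0,"ay": 0,"az": 6,"claw": 0.094},{"x": -0.037,"y": -0.013,"z": 0,"ax": 0,"ay": 0,"az": 6,"claw": 0.094},{"x": -0.038,"y": -0.009,"z": 0,"ax": 0,"ay": 0,"az": 6,"claw": 0.094},{"x": -0.039,"y": -0.005,"z": 0,"ax": 0,"ay": 0,"az": 6,"claw": 0.094}]}}

```text
time_s: 1.07
ee_pos: [0.3507, 0.2267, 0.346]
eef_rot: [-3.137, 0.006, 2.136]
force: [0.9, 1.5, 0.1]
grip_width: 0.0944
```

Request:
{"op": "step_arm", "data": {"steps": [{"x": -0.039,"y": -0.002,"z": 0,"ax": 0,"ay": 0,"az": 6,"claw": 0.094},{"x": -0.039,"y": 0.002,"z": 0,"ax": 0,"ay": 0,"az": 6,"claw": 0.094},{"x": -0.039,"y": 0.006,"z": 0,"ax": 0,"ay": 0,"az": 6,"claw": 0.094},{"x": -0.038,"y": 0.01,"z": 0,"ax": 0,"ay": 0,"az": 6,"claw": 0.094},{"x": -0.036,"y": 0.014,"z": 0,"ax": 0,"ay": 0,"az": 6,"claw": 0.094}]}}

```text
time_s: 1.48
ee_pos: [0.4467, 0.0453, 0.3474]
eef_rot: [-3.141, 0.007, 1.586]
force: [1.8, 0.6, 0.8]
grip_width: 0.0943
```

```bash
python3 -c "
from plan import *
plan([(.56,-.09,.33,75)])"
```

```text
5 rows; t 1.48 at [0.4467 0.0453 0.3474] [-180.     0.4   90.8] q [ 0.02 -0.    1.54 -0.01  1.6   0.01] F [1.8 0.6 0.8] w 0.0943
[{"x":-0.0274,"y":0.0223,"z":0.0037,"ay":0.1,"az":3.2},{"x":-0.0261,"y":0.0237,"z":0.0036,"ay":0.1,"az":3.2},{"x":-0.0247,"y":0.0252,"z":0.0036,"ay":0.1,"az":3.1},{"x":-0.0233,"y":0.0265,"z":0.0035,"az":3.2},{"x":-0.0218,"y":0.0277,"z":0.0035,"ay":0.1,"az":3.1}]
```

Request:
{"op": "step_arm", "data": {"steps": [{"x": -0.027,"y": 0.022,"z": 0.003,"ax": 0,"ay": 0.1,"az": 3.5,"claw": 0.094},{"x": -0.026,"y": 0.024,"z": 0.003,"ax": 0,"ay": 0.1,"az": 3.5,"claw": 0.094},{"x": -0.026,"y": 0.026,"z": 0.003,"ax": 0,"ay": 0.1,"az": 3.5,"claw": 0.094},{"x": -0.025,"y": 0.028,"z": 0.003,"ax": 0,"ay": 0.1,"az": 3.5,"claw": 0.094},{"x": 0,"y": 0,"z": 0,"ax": 0,"ay": 0,"az": 0,"claw": 0.094}]}}

```text
time_s: 1.9
ee_pos: [0.5416, -0.08, 0.3336]
eef_rot: [-3.141, 0.0, 1.315]
force: [-1.0, 0.4, -1.9]
grip_width: 0.0943
```

```bash
cat > look.py <<'E'
import sys,pickle
from h import *
from station import ctrl,vision
def look(n,tag):
    ob=ctrl.get_obs();p,d=vision.camera(n);cv2.imwrite(f'pics/{tag}.png',p[:,:,::-1]);pickle.dump((ob,p,d),open(tag+'.pkl','wb'));print(ob['time_s'],ob['ee_pos'],ob['eef_rot'])
if __name__=='__main__':look(sys.argv[1],sys.argv[2])
E
python3 look.py wrist w1
```

```text
1.9 [ 0.54157503 -0.07996448  0.33363646] [-3.14074412e+00  9.02478674e-05  1.31490713e+00]
```

View pics/w1.png

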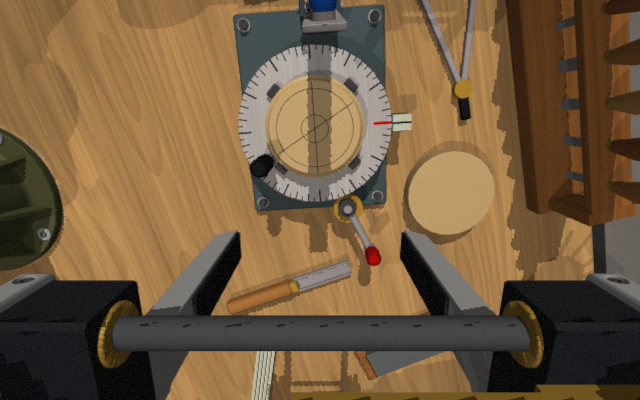

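```bash
cat > meas.py <<'E'
import sys,pickle
from h import *
from scipy.optimize import least_squares
np.set_printoptions(precision=4,suppress=True)
tag=sys.argv[1];ob,p,d=pickle.load(open(tag+'.pkl','rb'))
hsv=cv2.cvtColor(p,cv2.COLOR_RGB2HSV)
red=(((hsv[...,0]<6)|(hsv[...,0]>174))&(hsv[...,1]>150)&(hsv[...,2]>60)).astype(np.uint8)
n,l,s,c=cv2.connectedComponentsWithStats(red)
for i in range(1,n):
    if s[i,4]>12: print('red',s[i],c[i])
# rim: rays from centre guess, transition from bright grey
cu,cv_=float(sys.argv[2]),float(sys.argv[3])
g=cv2.GaussianBlur(hsv,(3,3),0)
pts=[]
ctr=onz('wrist',cu,cv_,.055,ob)
for a in np.arange(0,360,3):
    last=None
    for r in np.arange(.075,.125,.0005):
        q=proj('wrist',ctr+r*np.array([np.cos(np.radians(a)),np.sin(np.radians(a)),0]),ob)
        u,v=int(round(q[0])),int(round(q[1]))
        if 0<=u<640 and 0<=v<400 and g[v,u,1]<30 and g[v,u,2]>150: last=(q)
    if last: pts.append(onz('wrist',*last,.055,ob)[:2])
pts=np.array(pts)
f=least_squares(lambda x:np.hypot(*(pts-x[:2]).T)-x[2],[*ctr[:2],.105],loss='soft_l1',f_scale=.001)
print('circle',f.x,len(pts))
E
python3 meas.py w1 316 123
python3 - <<'E'
import cv2
a=cv2.imread('pics/w1.png')[0:275,220:430];cv2.imwrite('pics/w1z.png',cv2.resize(a,None,fx=2.8*.77,fy=2.8*.77,interpolation=cv2.INTER_CUBIC))
a=cv2.imread('pics/w1.png')[85:165,340:430];cv2.imwrite('pics/w1zz.png',cv2.resize(a,None,fx=7,fy=7,interpolation=cv2.INTER_CUBIC))
E
```

```text
red [374 121  18   4  45] [382.4889 122.4222]
red [365 246  16  20 223] [372.2601 255.6188]
circle [ 0.5495 -0.0254  0.1018] 102
```

View pics/w1zz.png

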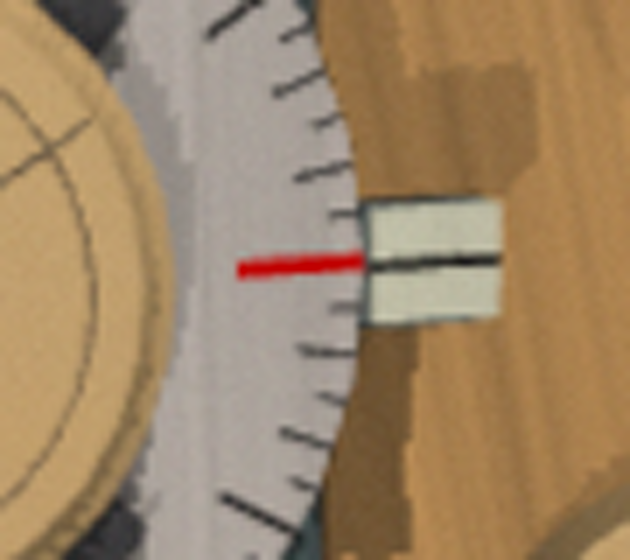

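View pics/w1z.png

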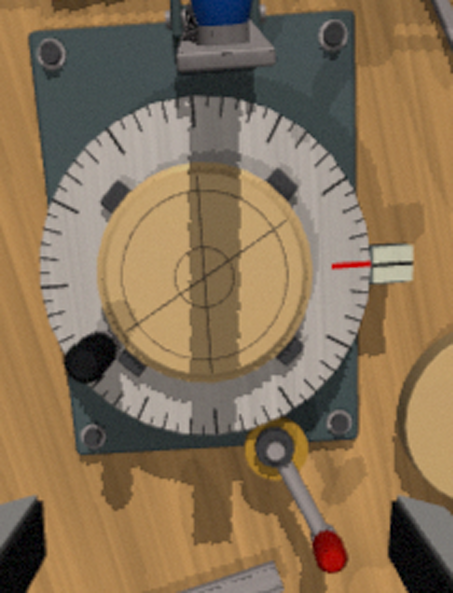

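Run:
```python
from h import *;import pickle
np.set_printoptions(precision=4,suppress=True)
ob,p,d=pickle.load(open('w1.pkl','rb'))
W=lambda x,y:(220+x/2.156-.3,y/2.156-.3)
ax=np.array([.5493,-.0254])
for n,q,z in [('knob mid',(372.3,255.6),.062),('piv',W(275,450),.07),('handle top',W(94,352),.127),('idx',W(395,264),.055),('red',(382.5,122.4),.055)]:
    x=onz('wrist',*q,z,ob);e=x[:2]-ax;print(n,x,np.hypot(*e),np.degrees(np.arctan2(e[1],e[0])))
# top camera red knob
t=cv2.imread('pics/top0.png');h=cv2.cvtColor(t,cv2.COLOR_BGR2HSV)
red=(((h[...,0]<6)|(h[...,0]>174))&(h[...,1]>150)&(h[...,2]>60)).astype(np.uint8)
n,l,s,c=cv2.connectedComponentsWithStats(red)
for i in range(1,n):
    if s[i,4]>8 and 320<c[i][0]<420: print('top',s[i],c[i],onz('top',*c[i],.075))
t=cv2.imread('pics/scene0.png');h=cv2.cvtColor(t,cv2.COLOR_BGR2HSV)
red=(((h[...,0]<6)|(h[...,0]>174))&(h[...,1]>150)&(h[...,2]>60)).astype(np.uint8)
n,l,s,c=cv2.connectedComponentsWithStats(red)
for i in range(1,n):
    if s[i,4]>8 and 240<c[i][0]<340: print('scene',s[i],c[i],onz('scene',*c[i],.068))
```

```text
knob mid [ 0.5847 -0.228   0.062 ] 0.20564662141542003 -80.10174148127462
piv [ 0.5655 -0.1446  0.07  ] 0.12026567209780276 -82.25274896602326
handle top [ 0.482  -0.0471  0.127 ] 0.0706962355628494 -162.08608327942423
idx [ 0.6673 -0.0494  0.055 ] 0.12042579142938517 -11.483689940846354
red [ 0.6404 -0.0427  0.055 ] 0.09272147907185778 -10.732891840812432
top [331 170   2   8   9] [331.6667 173.6667] [ 0.6358 -0.0411  0.075 ]
top [392 188   8   7  40] [395.25  190.825] [ 0.5825 -0.2246  0.075 ]
scene [319 170  10   8  38] [323.5    173.7632] [0.5384 0.1233 0.068 ]
scene [268 266   9  11  73] [271.8767 270.7945] [ 0.5851 -0.2281  0.068 ]
scene [328 390  16   6  57] [335.4912 392.3509] [ 0.8696 -0.4027  0.068 ]
```

```bash
python3 -c "
from plan import *
plan([(.584,-.2265,.15,75),(.584,-.2265,.046,75)])"
```

```text
10 rows; t 1.95 at [ 0.5406 -0.0781  0.3342] [-180.    -0.    75.5] q [-0.21  0.23  1.32  0.    1.6   0.04] F [ 0.   0.7 -0.4] w 0.0939
[{"x":-0.019,"y":0.0113,"z":0.0263,"az":0.1},{"x":-0.019,"y":0.0114,"z":0.0263,"az":0.1},{"x":-0.0189,"y":0.0114,"z":0.0263,"az":0.1},{"x":-0.0189,"y":0.0114,"z":0.0263,"az":0.1},{"x":-0.0189,"y":0.0115,"z":0.0263}]
[{"x":-0.0189,"y":0.0114,"z":0.0263,"az":0.1},{"x":-0.0189,"y":0.0115,"z":0.0263},{"z":0.0347},{"z":0.0347},{"z":0.0346}]
```

Request:
{"op": "step_arm", "data": {"steps": [{"x": -0.02,"y": 0.012,"z": 0.026,"ax": 0,"ay": 0,"az": 0.1,"claw": 0.094},{"x": -0.02,"y": 0.012,"z": 0.026,"ax": 0,"ay": 0,"az": 0.1,"claw": 0.094},{"x": -0.02,"y": 0.012,"z": 0.026,"ax": 0,"ay": 0,"az": 0.1,"claw": 0.094},{"x": -0.02,"y": 0.012,"z": 0.026,"ax": 0,"ay": 0,"az": 0.1,"claw": 0.094},{"x": -0.02,"y": 0.012,"z": 0.026,"ax": 0,"ay": 0,"az": 0.1,"claw": 0.094}]}}

```text
time_s: 2.37
ee_pos: [0.5759, -0.1883, 0.2072]
eef_rot: [3.13, -0.001, 1.319]
force: [0.3, -0.6, -1.1]
grip_width: 0.0937
```

Request:
{"op": "step_arm", "data": {"steps": [{"x": -0.019,"y": 0.012,"z": 0.026,"ax": 0,"ay": 0,"az": 0,"claw": 0.094},{"x": -0.019,"y": 0.012,"z": 0.026,"ax": 0,"ay": 0,"az": 0,"claw": 0.094},{"x": 0,"y": 0,"z": 0,"ax": 0,"ay": 0,"az": 0,"claw": 0.094}]}}

```text
time_s: 2.62
ee_pos: [0.5888, -0.2326, 0.1482]
eef_rot: [3.136, -0.002, 1.321]
force: [-0.3, -0.0, -1.1]
grip_width: 0.0938
```

```bash
python3 -c "
from plan import *
plan([(.584,-.2265,.046,75)],step=.03)"; python3 look.py wrist w2
```

```text
4 rows; t 2.62 at [ 0.5888 -0.2326  0.1482] [ 1.797e+02 -1.000e-01  7.570e+01] q [-0.44  0.53  1.34  0.    1.27 -0.19] F [-0.3 -0.  -1.1] w 0.0938
[{"x":0.0011,"y":-0.0017,"z":0.0255,"ax":0.1,"az":0.2},{"x":0.0011,"y":-0.0016,"z":0.0256,"ax":0.1,"az":0.2},{"x":0.0011,"y":-0.0016,"z":0.0256,"ax":0.1,"ay":-0.1,"az":0.2},{"x":0.0012,"y":-0.0015,"z":0.0255,"az":0.1}]
2.6167 [ 0.58877227 -0.23257637  0.1482159 ] [ 3.13620422e+00 -2.26709612e-03  1.32139878e+00]
```

View pics/w2.png

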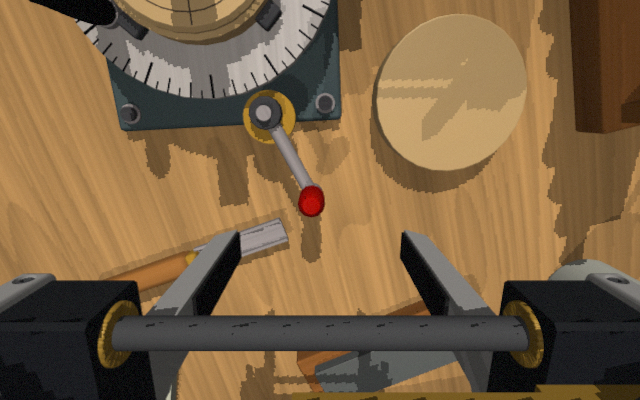

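Run:
```python
from h import *;import pickle
np.set_printoptions(precision=4,suppress=True)
ob,p,d=pickle.load(open('w2.pkl','rb'))
print('top',onz('wrist',311.5,204,.081,ob),'piv',onz('wrist',265,112,.07,ob), onz('wrist',311,200,.062,ob),'depth',dep('wrist',311.5,203,d[203,311],ob), dep('wrist',265,112,d[112,265],ob))
```

```text
top [ 0.5854 -0.2257  0.081 ] piv [ 0.5686 -0.1497  0.07  ] [ 0.5842 -0.2273  0.062 ] depth [ 0.5856 -0.2247  0.0817] [ 0.5669 -0.1493  0.0588]
```

Request:
{"op": "step_arm", "data": {"steps": [{"x": 0.0014,"y": -0.001,"z": 0.026,"ax": 0.1,"ay": 0,"az": 0.2,"claw": 0.094},{"x": 0.0014,"y": -0.001,"z": 0.026,"ax": 0.1,"ay": 0,"az": 0.2,"claw": 0.094},{"x": 0.0014,"y": -0.001,"z": 0.026,"ax": 0.1,"ay": 0,"az": 0.2,"claw": 0.094},{"x": 0.0014,"y": -0.001,"z": 0.025,"ax": 0,"ay": 0,"az": 0.1,"claw": 0.094},{"x": 0,"y": 0,"z": 0,"ax": 0,"ay": 0,"az": 0,"claw": 0.094}]}}

```text
time_s: 3.08
ee_pos: [0.5908, -0.2193, 0.0545]
eef_rot: [3.127, -0.001, 1.316]
force: [-1.0, 0.3, -1.0]
grip_width: 0.0942
```

```bash
python3 -c "
from plan import *
plan([(.585,-.2262,.046,75)],step=.03)"
```

```text
1 rows; t 3.08 at [ 0.5908 -0.2193  0.0545] [ 1.791e+02 -1.000e-01  7.540e+01] q [-0.42  0.62  1.43  0.    1.08 -0.16] F [-1.   0.3 -1. ] w 0.0942
[{"x":-0.0081,"y":-0.004,"z":0.0085,"ax":0.9,"ay":-0.1,"az":0.4}]
```

Request:
{"op": "step_arm", "data": {"steps": [{"x": -0.008,"y": -0.004,"z": 0.008,"ax": 0.9,"ay": 0,"az": 0.4,"claw": 0.094},{"x": 0,"y": 0,"z": 0,"ax": 0,"ay": 0,"az": 0,"claw": 0.094}]}}

```text
time_s: 3.25
ee_pos: [0.5859, -0.2248, 0.0498]
eef_rot: [3.141, -0.001, 1.311]
force: [-0.2, -0.5, -0.2]
grip_width: 0.0939
```

```bash
python3 -c "
from plan import *
plan([(.585,-.2262,.046,75)],step=.03)"
```

```text
1 rows; t 3.25 at [ 0.5859 -0.2248  0.0498] [180.   -0.   75.1] q [-0.43  0.63  1.43  0.    1.09 -0.17] F [-0.2 -0.5 -0.2] w 0.0939
[{"x":-0.0016,"y":-0.0005,"z":0.0038,"az":0.1}]
```

Close now on the knob.

Request:
{"op": "step_arm", "data": {"steps": [{"x": -0.0016,"y": -0.0005,"z": 0.003,"ax": 0,"ay": 0,"az": 0,"claw": 0.0},{"x": 0,"y": 0,"z": 0,"ax": 0,"ay": 0,"az": 0,"claw": 0.0},{"x": 0,"y": 0,"z": 0,"ax": 0,"ay": 0,"az": 0,"claw": 0.0},{"x": 0,"y": 0,"z": 0,"ax": 0,"ay": 0,"az": 0,"claw": 0.0},{"x": 0,"y": 0,"z": 0,"ax": 0,"ay": 0,"az": 0,"claw": 0.0}], "grip_force": 25}}

```text
time_s: 3.67
ee_pos: [0.5874, -0.2274, 0.0534]
eef_rot: [3.132, 0.001, 1.311]
force: [-0.5, -0.2, 0.1]
grip_width: 0.0643
```

Request:
{"op": "step_arm", "data": {"steps": [{"x": 0,"y": 0,"z": 0,"ax": 0,"ay": 0,"az": 0,"claw": 0.0},{"x": 0,"y": 0,"z": 0,"ax": 0,"ay": 0,"az": 0,"claw": 0.0},{"x": 0,"y": 0,"z": 0,"ax": 0,"ay": 0,"az": 0,"claw": 0.0}]}}

```text
time_s: 3.92
ee_pos: [0.5877, -0.2275, 0.0542]
eef_rot: [3.131, 0.001, 1.311]
force: [0.1, -0.0, -0.0]
grip_width: 0.044
```

Request:
{"op": "step_arm", "data": {"steps": [{"x": 0,"y": -0.002,"z": 0.006,"ax": 0.3,"ay": 0,"az": 0,"claw": 0.0},{"x": 0,"y": 0,"z": 0.002,"ax": 0,"ay": 0,"az": 0,"claw": 0.0},{"x": 0,"y": 0,"z": 0,"ax": 0,"ay": 0,"az": 0,"claw": 0.0},{"x": 0,"y": 0,"z": 0,"ax": 0,"ay": 0,"az": 0,"claw": 0.0},{"x": 0,"y": 0,"z": 0,"ax": 0,"ay": 0,"az": 0,"claw": 0.0}]}}

```text
time_s: 4.33
ee_pos: [0.5828, -0.2263, 0.0452]
eef_rot: [-3.138, 0.0, 1.311]
force: [4.3, -1.2, 0.9]
grip_width: 0.0211
```

```bash
python3 -c "
from plan import *
plan([(.585,-.2262,.046,75)],step=.03)"
```

```text
1 rows; t 4.33 at [ 0.5828 -0.2263  0.0452] [-179.8    0.    75.1] q [-0.43  0.63  1.43 -0.    1.08 -0.17] F [ 4.3 -1.2  0.9] w 0.0211
[{"x":0.0007,"y":0.002,"z":-0.0008,"ax":-0.2,"az":0.1}]
```

Request:
{"op": "step_arm", "data": {"steps": [{"x": -0.0054,"y": -0.0129,"z": 0,"ax": 0,"ay": 0,"az": 0,"claw": 0.0},{"x": -0.0031,"y": -0.0136,"z": 0,"ax": 0,"ay": 0,"az": 0,"claw": 0.0}]}}

```text
time_s: 4.5
ee_pos: [0.5575, -0.2288, 0.0452]
eef_rot: [3.139, 0.002, 1.312]
force: [7.0, -5.4, -4.3]
grip_width: 0.0213
```

```bash
python3 -c "
from plan import *
plan([(.585,-.2262,.046,75)],step=.03)"
```

```text
1 rows; t 4.5 at [ 0.5575 -0.2288  0.0452] [1.798e+02 1.000e-01 7.510e+01] q [-0.45  0.58  1.51 -0.    1.04 -0.19] F [ 7.  -5.4 -4.3] w 0.0213
[{"x":0.0095,"y":0.026,"z":-0.0008,"ax":0.2,"ay":0.1,"az":0.1}]
```

Request:
{"op": "step_arm", "data": {"steps": [{"x": 0.0,"y": -0.014,"z": 0,"ax": 0,"ay": 0,"az": 0,"claw": 0.0},{"x": 0.0022,"y": -0.0139,"z": 0,"ax": 0,"ay": 0,"az": 0,"claw": 0.0},{"x": 0.0045,"y": -0.0134,"z": 0,"ax": 0,"ay": 0,"az": 0,"claw": 0.0}]}}

```text
time_s: 4.75
ee_pos: [0.5196, -0.2152, 0.0451]
eef_rot: [3.13, 0.006, 1.309]
force: [2.6, -11.4, -1.1]
grip_width: 0.0209
```

```bash
python3 -c "
from plan import *
plan([(.5075,-.2035,.046,75)],step=.03)"
```

```text
1 rows; t 4.75 at [ 0.5196 -0.2152  0.0451] [179.4   0.3  75. ] q [-0.46  0.5   1.64 -0.    0.99 -0.19] F [  2.6 -11.4  -1.1] w 0.0209
[{"x":0.0082,"y":-0.0148,"z":-0.0012,"ax":0.6,"ay":0.3}]
```

Request:
{"op": "step_arm", "data": {"steps": [{"x": 0.0055,"y": -0.0125,"z": 0,"ax": 0,"ay": 0,"az": 0,"claw": 0.0},{"x": 0.006,"y": -0.011,"z": 0,"ax": 0,"ay": 0,"az": 0,"claw": 0.0}]}}

```text
time_s: 4.92
ee_pos: [0.5025, -0.2019, 0.0458]
eef_rot: [3.117, 0.011, 1.307]
force: [44.0, -34.5, -28.0]
grip_width: 0.0295
```

Request:
{"op": "step_arm", "data": {"steps": [{"x": 0.003,"y": -0.005,"z": 0,"ax": 0,"ay": 0,"az": 0,"claw": 0.0},{"x": 0.0,"y": 0,"z": 0,"ax": 0,"ay": 0,"az": 0,"claw": 0.0}]}}

```text
time_s: 5.08
ee_pos: [0.5073, -0.2019, 0.0478]
eef_rot: [3.088, 0.015, 1.305]
force: [17.0, -2.3, -18.4]
grip_width: 0.0219
```

Request:
{"op": "step_arm", "data": {"steps": [{"x": 0.0,"y": 0.0,"z": 0,"ax": 0,"ay": 0,"az": 0,"claw": 0.094},{"x": 0.0,"y": 0,"z": 0,"ax": 0,"ay": 0,"az": 0,"claw": 0.094},{"x": 0.0,"y": 0,"z": 0,"ax": 0,"ay": 0,"az": 0,"claw": 0.094},{"x": 0.0,"y": 0,"z": 0,"ax": 0,"ay": 0,"az": 0,"claw": 0.094}]}}

```text
time_s: 5.42
ee_pos: [0.5084, -0.2021, 0.0476]
eef_rot: [3.085, 0.016, 1.305]
force: [-0.2, -0.6, -0.4]
grip_width: 0.0452
```

Request:
{"op": "step_arm", "data": {"steps": [{"x": 0.0,"y": 0.0,"z": -0.035,"ax": 0,"ay": 0,"az": 0,"claw": 0.094},{"x": 0.0,"y": 0,"z": -0.035,"ax": 0,"ay": 0,"az": 0,"claw": 0.094},{"x": 0.0,"y": 0,"z": -0.035,"ax": 0,"ay": 0,"az": 0,"claw": 0.094},{"x": 0.0,"y": 0,"z": -0.035,"ax": 0,"ay": 0,"az": 0,"claw": 0.094},{"x": 0.0,"y": 0,"z": -0.03,"ax": 0,"ay": 0,"az": 0,"claw": 0.094}]}}

```text
time_s: 5.83
ee_pos: [0.4955, -0.1953, 0.2159]
eef_rot: [3.104, 0.012, 1.305]
force: [0.8, 0.7, 0.7]
grip_width: 0.0783
```

```bash
python3 look.py wrist w3
```

```text
5.8333 [ 0.49546458 -0.19527984  0.21588491] [3.10387419 0.01249742 1.30524755]
```

View pics/w3.png

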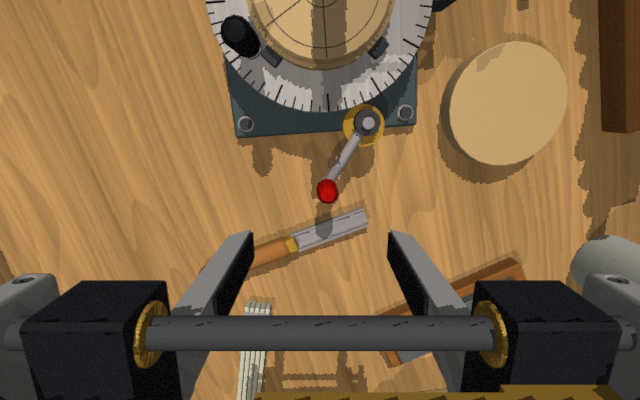

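```bash
python3 - <<'E'
from h import *;import pickle
np.set_printoptions(precision=4,suppress=True)
ob,p,d=pickle.load(open('w3.pkl','rb'))
k=onz('wrist',327,190,.075,ob);pv=onz('wrist',368,122.5,.07,ob);e=k-pv
print(k,pv,np.degrees(np.arctan2(e[1],e[0])),np.hypot(*e[:2]))
h=onz('wrist',234,26,.127,ob);print('handle top',h)
E
python3 -c "
from plan import *
plan([(.47,-.08,.20,20),(.474,-.052,.09,20)])"
```

```text
[ 0.508  -0.2012  0.075 ] [ 0.5636 -0.1482  0.07  ] -136.33249791673327 0.0768553667257872
handle top [ 0.4747 -0.05    0.127 ]
11 rows; t 5.88 at [ 0.4971 -0.196   0.222 ] [177.4   0.8  74.8] q [-0.44  0.22  1.58 -0.01  1.29 -0.17] F [ 0.4 -0.7  5.9] w 0.0824
[{"x":0.0131,"y":-0.0072,"z":0.0022,"ax":0.3,"ay":-0.1,"az":6.8},{"x":0.0122,"y":-0.0087,"z":0.0023,"ax":0.4,"ay":-0.1,"az":6.9},{"x":0.0111,"y":-0.0101,"z":0.0023,"ax":0.4,"ay":-0.1,"az":6.8},{"x":0.0098,"y":-0.0113,"z":0.0024,"ax":0.3,"az":6.9},{"x":0.0084,"y":-0.0123,"z":0.0024,"ax":0.4,"ay":-0.1,"az":6.8}]
[{"x":0.0069,"y":-0.0133,"z":0.0025,"ax":0.3,"az":6.9},{"x":0.0052,"y":-0.0139,"z":0.0026,"ax":0.4,"ay":-0.1,"az":6.8},{"x":0.0036,"y":-0.0145,"z":0.0026,"ax":0.3,"az":6.9},{"x":0.0044,"y":-0.0083,"z":0.0367},{"x":0.0044,"y":-0.0084,"z":0.0366}]
[{"x":0.0044,"y":-0.0083,"z":0.0367}]
```

Request:
{"op": "step_arm", "data": {"steps": [{"x": 0.013,"y": -0.007,"z": 0.002,"ax": 0.4,"ay": -0.1,"az": 7,"claw": 0.094},{"x": 0.012,"y": -0.009,"z": 0.002,"ax": 0.4,"ay": -0.1,"az": 7,"claw": 0.094},{"x": 0.011,"y": -0.01,"z": 0.002,"ax": 0.4,"ay": -0.1,"az": 7,"claw": 0.094},{"x": 0.01,"y": -0.011,"z": 0.002,"ax": 0.4,"ay": -0.1,"az": 7,"claw": 0.094},{"x": 0.009,"y": -0.012,"z": 0.002,"ax": 0.4,"ay": -0.1,"az": 7,"claw": 0.094}]}}

```text
time_s: 6.3
ee_pos: [0.4808, -0.1233, 0.2128]
eef_rot: [3.122, 0.002, 0.682]
force: [0.6, 0.4, 0.9]
grip_width: 0.0941
```

Request:
{"op": "step_arm", "data": {"steps": [{"x": 0.008,"y": -0.013,"z": 0.002,"ax": 0.3,"ay": 0,"az": 7,"claw": 0.094},{"x": 0.006,"y": -0.014,"z": 0.002,"ax": 0.3,"ay": 0,"az": 7,"claw": 0.094},{"x": 0.005,"y": -0.014,"z": 0.002,"ax": 0.3,"ay": 0,"az": 7,"claw": 0.094},{"x": 0,"y": 0,"z": 0,"ax": 0,"ay": 0,"az": 0,"claw": 0.094}]}}

```text
time_s: 6.63
ee_pos: [0.4732, -0.0744, 0.2043]
eef_rot: [3.14, 0.001, 0.302]
force: [-0.3, -1.1, -0.1]
grip_width: 0.0941
```

```bash
python3 -c "
from plan import *
plan([(.474,-.0515,.15,20),(.474,-.0515,.09,20)],step=.03)"; python3 look.py wrist w4
```

```text
4 rows; t 6.63 at [ 0.4732 -0.0744  0.2043] [1.799e+02 1.000e-01 1.730e+01] q [-0.23  0.14  1.72 -0.    1.28  1.04] F [-0.3 -1.1 -0.1] w 0.0941
[{"x":0.0038,"y":-0.0109,"z":0.0271,"az":-1.4},{"x":0.0041,"y":-0.0107,"z":0.0272,"ax":0.1,"ay":0.1,"az":-1.3},{"z":0.03},{"z":0.03}]
6.6333 [ 0.4731617  -0.07439867  0.20433834] [3.14002600e+00 1.04861559e-03 3.01659674e-01]
```

View pics/w4.png

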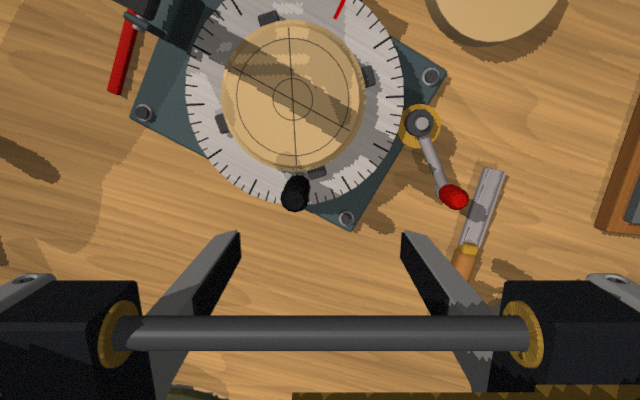

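Run:
```python
from h import *;import pickle
ob,p,d=pickle.load(open('w4.pkl','rb'))
print(onz('wrist',296,199,.127,ob),onz('wrist',295,193,.105,ob))
```

```text
[ 0.47447297 -0.05510951  0.127     ] [ 0.47332646 -0.05295915  0.105     ]
```

Request:
{"op": "step_arm", "data": {"steps": [{"x": 0.004,"y": -0.011,"z": 0.028,"ax": 0,"ay": 0,"az": -1.4,"claw": 0.094},{"x": 0.004,"y": -0.011,"z": 0.028,"ax": 0,"ay": 0,"az": -1.4,"claw": 0.094},{"x": 0,"y": 0,"z": 0,"ax": 0,"ay": 0,"az": 0,"claw": 0.094}]}}

```text
time_s: 6.93
ee_pos: [0.4748, -0.0536, 0.1481]
eef_rot: [3.137, -0.001, 0.374]
force: [-0.7, 0.3, -0.6]
grip_width: 0.0939
```

```bash
python3 -c "
from plan import *
plan([(.474,-.0515,.09,20)],step=.03)"
```

```text
2 rows; t 6.93 at [ 0.4748 -0.0536  0.1481] [ 1.797e+02 -1.000e-01  2.140e+01] q [-0.19  0.2   1.79 -0.    1.15  1.01] F [-0.7  0.3 -0.6] w 0.0939
[{"y":-0.0013,"z":0.029,"ax":0.1,"az":0.7},{"x":-0.0001,"y":-0.0012,"z":0.0291,"ax":0.2,"ay":-0.1,"az":0.7}]
```

Request:
{"op": "step_arm", "data": {"steps": [{"x": 0,"y": -0.001,"z": 0.028,"ax": 0,"ay": 0,"az": 0.6,"claw": 0.094},{"x": 0,"y": -0.001,"z": 0.026,"ax": 0,"ay": 0,"az": 0.6,"claw": 0.06},{"x": 0,"y": 0,"z": 0,"ax": 0,"ay": 0,"az": 0,"claw": 0},{"x": 0,"y": 0,"z": 0,"ax": 0,"ay": 0,"az": 0,"claw": 0}], "grip_force": 15}}

```text
time_s: 7.27
ee_pos: [0.476, -0.0554, 0.0964]
eef_rot: [3.135, -0.003, 0.363]
force: [0.6, -0.0, 0.4]
grip_width: 0.0776
```

```bash
python3 -c "
from plan import *
plan([(.474,-.0525,.09,20)],step=.03)"
```

```text
1 rows; t 7.27 at [ 0.476  -0.0554  0.0964] [179.6  -0.2  20.8] q [-0.19  0.27  1.84 -0.01  1.03  1.02] F [ 0.6 -0.   0.4] w 0.0776
[{"x":-0.0008,"y":-0.0035,"z":0.0063,"ax":0.4,"ay":-0.2,"az":0.8}]
```

Request:
{"op": "step_arm", "data": {"steps": [{"x": -0.001,"y": -0.003,"z": 0.004,"ax": 0.3,"ay": -0.1,"az": 0.6,"claw": 0.0},{"x": 0,"y": 0,"z": 0.001,"ax": 0,"ay": 0,"az": 0,"claw": 0.0},{"x": 0,"y": 0,"z": 0,"ax": 0,"ay": 0,"az": 0,"claw": 0},{"x": 0,"y": 0,"z": 0,"ax": 0,"ay": 0,"az": 0,"claw": 0}]}}

```text
time_s: 7.6
ee_pos: [0.4762, -0.0547, 0.0964]
eef_rot: [3.137, -0.006, 0.354]
force: [-0.5, -0.6, 0.3]
grip_width: 0.0506
```

Request:
{"op": "step_arm", "data": {"steps": [{"x": 0,"y": 0,"z": 0,"ax": 0,"ay": 0,"az": 0,"claw": 0.0},{"x": 0,"y": 0,"z": 0,"ax": 0,"ay": 0,"az": 0,"claw": 0.0},{"x": 0,"y": 0,"z": 0,"ax": 0,"ay": 0,"az": 0,"claw": 0},{"x": 0,"y": 0,"z": 0,"ax": 0,"ay": 0,"az": 0,"claw": 0}]}}

```text
time_s: 7.93
ee_pos: [0.4767, -0.0547, 0.0981]
eef_rot: [3.136, -0.008, 0.355]
force: [-1.6, 1.6, -0.8]
grip_width: 0.0237
```

```bash
python3 -c "
from plan import *
plan([(.474,-.0525,.09,20)],step=.03)"
```

```text
1 rows; t 7.93 at [ 0.4767 -0.0547  0.0981] [179.7  -0.4  20.3] q [-0.19  0.26  1.84 -0.    1.03  1.03] F [-1.6  1.6 -0.8] w 0.0237
[{"x":-0.0018,"y":-0.0031,"z":0.0081,"ax":0.3,"ay":-0.4,"az":0.3}]
```

Request:
{"op": "step_arm", "data": {"steps": [{"x": 0.0015,"y": -0.0166,"z": 0.005,"ax": 0.2,"ay": -0.2,"az": 0,"claw": 0.0},{"x": 0.005,"y": -0.016,"z": 0.001,"ax": 0,"ay": 0,"az": 0,"claw": 0.0}]}}

```text
time_s: 8.1
ee_pos: [0.4731, -0.0243, 0.0941]
eef_rot: [3.135, -0.007, 0.352]
force: [-3.9, -5.8, -5.3]
grip_width: 0.0237
```

```bash
cat > st.py <<'E'
from plan import *
o=ctrl.get_obs();e=o['ee_pos'][:2]-np.array([.549,-.0255]);print(o['time_s'],o['ee_pos'],np.degrees(o['eef_rot']),'F',o['force'],o['grip_width'],'r',np.hypot(*e),'ang',np.degrees(np.arctan2(e[1],e[0])))
E
python3 st.py
```

```text
8.1 [ 0.47310713 -0.02433798  0.09410307] [179.63959127  -0.42325866  20.17990319] F [-3.90029079 -5.84326231 -5.26125143] 0.023650945233511477 r 0.07590176124114278 ang 179.12279646267308
```

Request:
{"op": "step_arm", "data": {"steps": [{"x": 0.007,"y": -0.0145,"z": 0.001,"ax": 0,"ay": 0,"az": 0,"claw": 0.0},{"x": 0.01,"y": -0.0125,"z": 0.001,"ax": 0,"ay": 0,"az": 0,"claw": 0.0},{"x": 0.002,"y": -0.002,"z": 0,"ax": 0,"ay": 0,"az": 0,"claw": 0.0}]}}

```text
time_s: 8.35
ee_pos: [0.4808, 0.0107, 0.0933]
eef_rot: [3.133, -0.007, 0.352]
force: [-0.3, -4.3, -4.3]
grip_width: 0.0234
```

```bash
python3 st.py;python3 look.py top t5; python3 look.py wrist w5;  python3 - <<'E'
import cv2
a=cv2.imread('pics/t5.png')[140:265,245:415];cv2.imwrite('pics/t5z.png',cv2.resize(a,None,fx=4.6,fy=4.6,interpolation=cv2.INTER_CUBIC))
E
```

```text
8.35 [0.48081645 0.01071711 0.09325668] [179.51996941  -0.41199143  20.14582998] F [-0.25015535 -4.31258867 -4.30521751] 0.023366871265188622 r 0.07720540942479108 ang 152.02406094271825
8.35 [0.48081645 0.01071711 0.09325668] [ 3.13321454 -0.00719061  0.35161106]
8.4 [0.48070477 0.01040844 0.09321923] [ 3.13342174 -0.00698403  0.35194692]
```

View pics/t5z.png

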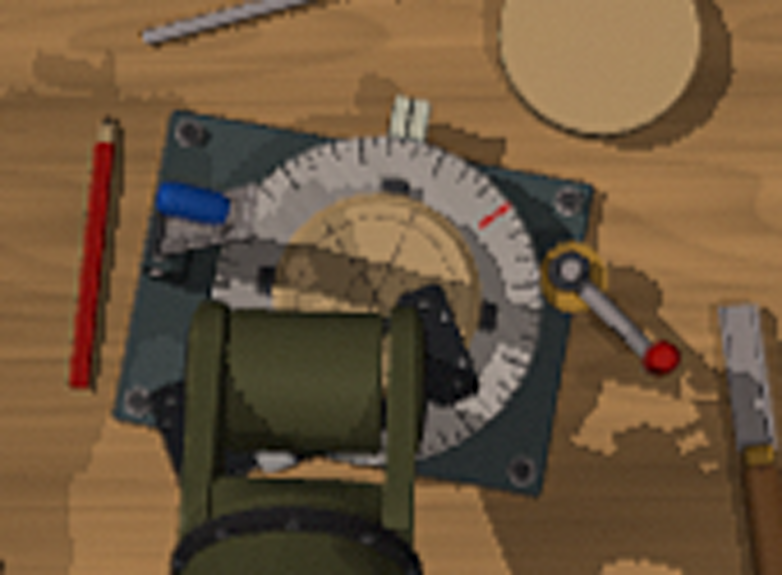

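View pics/w5.png

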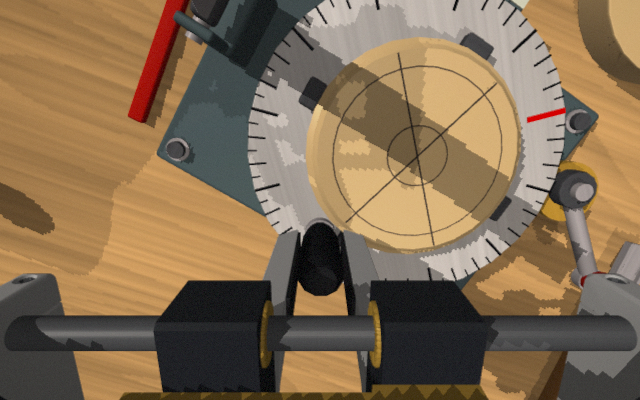

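```bash
cat > redang.py <<'E'
import sys,pickle
from h import *
def an(q,c):
    e=q[:2]-c;return np.round(np.degrees(np.arctan2(e[1],e[0])),2),np.round(np.hypot(*e),4)
for cam,tag in zip(sys.argv[1::2],sys.argv[2::2]):
    ob,p,d=pickle.load(open(tag+'.pkl','rb'))
    h=cv2.cvtColor(p,cv2.COLOR_RGB2HSV)
    red=(((h[...,0]<6)|(h[...,0]>174))&(h[...,1]>110)&(h[...,2]>60)).astype(np.uint8)
    n,l,s,c=cv2.connectedComponentsWithStats(red)
    for i in range(1,n):
        if s[i,4]<8: continue
        q=onz(cam,*c[i],.055,ob)
        ys,xs=np.where(l==i);W=np.array([onz(cam,u,v,.055,ob)[:2] for u,v in zip(xs,ys)])
        w,V=np.linalg.eigh(np.cov(W.T));v=V[:,1]
        ctr=np.array([.549,-.0255]) if cam=='wrist' else np.array([.5473,-.0242])
        a,r=an(q,ctr)
        if .08<r<.105: print(cam,s[i,4],'angle',a,'r',r,'reading',-11.4-a,'line dir',np.degrees(np.arctan2(v[1],v[0])))
E
python3 redang.py top t5 wrist w5 wrist w1 wrist w4
python3 - <<'E'
import cv2
a=cv2.imread('pics/t5.png')[150:200,300:370];cv2.imwrite('pics/t5zz.png',cv2.resize(a,None,fx=11,fy=11,interpolation=cv2.INTER_CUBIC))
E
```

```text
top 14 angle -55.55 r 0.0926 reading 44.15 line dir 123.38547860057966
wrist 236 angle -56.19 r 0.0934 reading 44.79 line dir 124.898865864
wrist 51 angle -10.61 r 0.0932 reading -0.7900000000000009 line dir 169.55355040915018
wrist 87 angle -11.66 r 0.0884 reading 0.2599999999999998 line dir 169.2934263091618
```

View pics/t5zz.png

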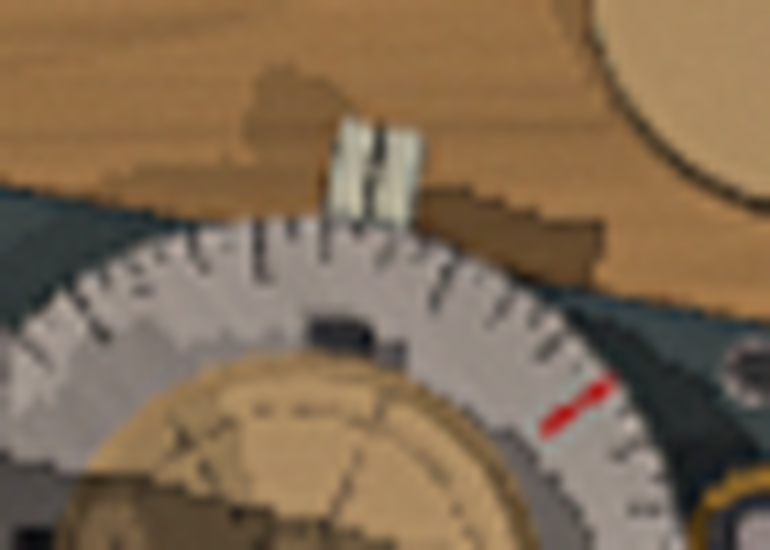

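Request:
{"op": "step_arm", "data": {"steps": [{"x": 0.0085,"y": -0.0068,"z": 0.0005,"ax": 0,"ay": 0,"az": 0,"claw": 0.0},{"x": 0.009,"y": -0.0056,"z": 0.0005,"ax": 0,"ay": 0,"az": 0,"claw": 0.0},{"x": 0,"y": 0,"z": 0,"ax": 0,"ay": 0,"az": 0,"claw": 0.0}]}}

```text
time_s: 8.7
ee_pos: [0.4919, 0.0264, 0.0928]
eef_rot: [3.135, -0.005, 0.35]
force: [-0.7, 3.5, -0.3]
grip_width: 0.0229
```

```bash
python3 st.py;python3 look.py top t6; python3 look.py wrist w6; python3 redang.py top t6 wrist w6
```

```text
8.7 [0.49188361 0.02635878 0.09280873] [179.61087615  -0.27099662  20.07303171] F [-0.6702588   3.51872229 -0.33535488] 0.022909733522812423 r 0.0771467122401682 ang 137.76214414321183
8.7 [0.49188361 0.02635878 0.09280873] [ 3.13480116 -0.00472978  0.35034049]
8.75 [0.49158357 0.02596073 0.09277444] [ 3.13478163 -0.0046788   0.35050232]
top 13 angle -68.11 r 0.0933 reading 56.71 line dir 112.94665538852381
wrist 206 angle -68.61 r 0.0939 reading 57.21 line dir 112.07399398397078
```

Request:
{"op": "step_arm", "data": {"steps": [{"x": 0.0044,"y": -0.002,"z": 0.0,"ax": 0,"ay": 0,"az": 0,"claw": 0.0},{"x": 0,"y": 0,"z": 0,"ax": 0,"ay": 0,"az": 0,"claw": 0.0}]}}

```text
time_s: 8.97
ee_pos: [0.4938, 0.0285, 0.0927]
eef_rot: [3.136, -0.003, 0.349]
force: [0.0, 4.0, 1.9]
grip_width: 0.0231
```

```bash
python3 st.py;python3 look.py top t7; python3 look.py wrist w7; python3 redang.py top t7 wrist w7
python3 - <<'E'
import cv2
a=cv2.imread('pics/t7.png')[150:200,300:370];cv2.imwrite('pics/t7zz.png',cv2.resize(a,None,fx=11,fy=11,interpolation=cv2.INTER_CUBIC))
E
```

```text
8.9667 [0.4938468  0.02850932 0.09271557] [ 1.79685456e+02 -1.66893489e-01  2.00212512e+01] F [0.01128437 3.95453032 1.94613131] 0.023112217270321884 r 0.077193798269414 ang 135.60036124300964
8.9667 [0.4938468  0.02850932 0.09271557] [ 3.13610282e+00 -2.91284088e-03  3.49436755e-01]
9.0167 [0.49368863 0.02833082 0.09272695] [ 3.13600285e+00 -2.90218822e-03  3.49578385e-01]
top 13 angle -69.95 r 0.0928 reading 58.550000000000004 line dir 110.62771359631395
wrist 220 angle -70.65 r 0.0938 reading 59.25000000000001 line dir 109.85827108021525
```

View pics/t7zz.png

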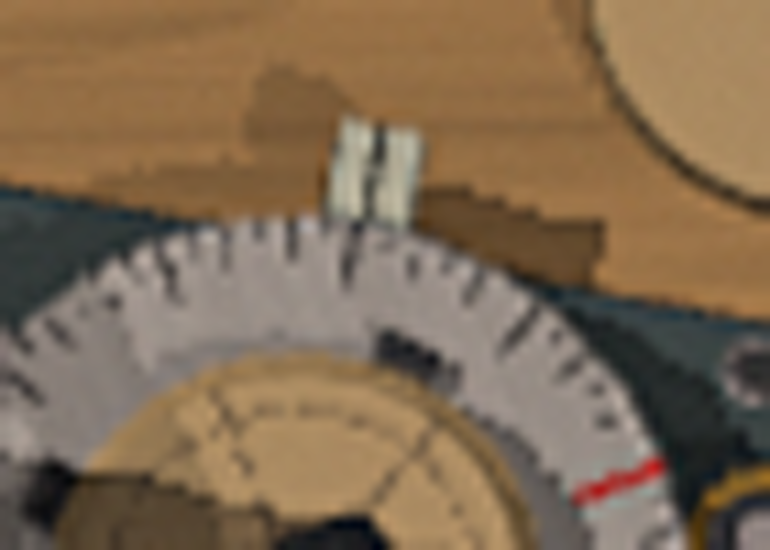

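View pics/w7.png

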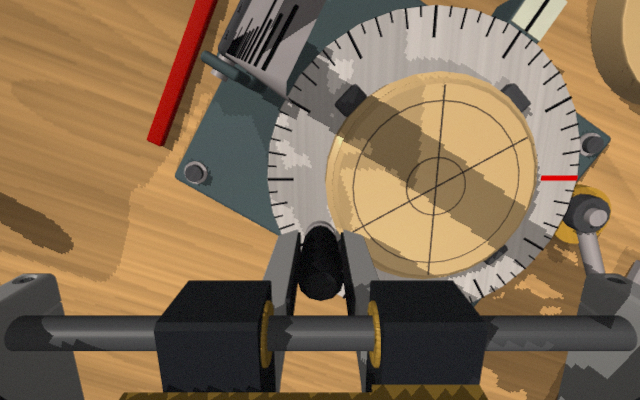

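Request:
{"op": "step_arm", "data": {"steps": [{"x": 0.003,"y": -0.0014,"z": 0.0,"ax": 0,"ay": 0,"az": 0,"claw": 0.0},{"x": 0,"y": 0,"z": 0,"ax": 0,"ay": 0,"az": 0,"claw": 0.0}]}}

```text
time_s: 9.23
ee_pos: [0.4953, 0.03, 0.0927]
eef_rot: [3.136, -0.002, 0.349]
force: [-1.5, 4.2, 2.3]
grip_width: 0.0233
```

```bash
python3 st.py;python3 look.py top t8; python3 look.py wrist w8; python3 redang.py top t8 wrist w8
python3 - <<'E'
import cv2
a=cv2.imread('pics/t8.png')[150:200,300:370];cv2.imwrite('pics/t8zz.png',cv2.resize(a,None,fx=11,fy=11,interpolation=cv2.INTER_CUBIC))
a=cv2.imread('pics/w8.png')[0:80,440:600];cv2.imwrite('pics/w8z.png',cv2.resize(a,None,fx=5,fy=5,interpolation=cv2.INTER_CUBIC))
E
```

```text
9.2333 [0.49532551 0.03001141 0.09272602] [ 1.79703942e+02 -9.37482364e-02  1.99750560e+01] F [-1.46903377  4.21369644  2.33731914] 0.023279977849822178 r 0.07721701566295727 ang 134.03616028262
9.2333 [0.49532551 0.03001141 0.09272602] [ 3.13642547e+00 -1.63621539e-03  3.48630496e-01]
9.2833 [0.49522772 0.02992688 0.09271037] [ 3.13639752e+00 -1.65407607e-03  3.48755970e-01]
top 13 angle -71.1 r 0.0926 reading 59.699999999999996 line dir 105.55394386756139
wrist 201 angle -72.06 r 0.0937 reading 60.660000000000004 line dir 108.38431604976074
```

View pics/t8zz.png

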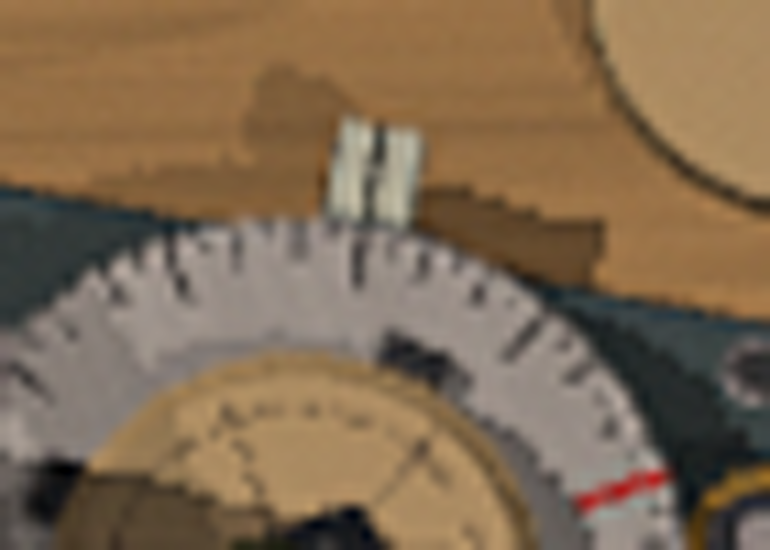

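View pics/w8z.png

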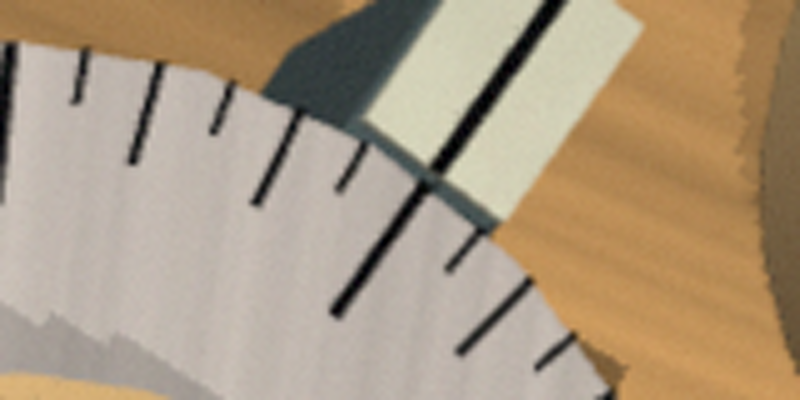

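Request:
{"op": "step_arm", "data": {"steps": [{"x": 0,"y": 0,"z": 0.0,"ax": 0,"ay": 0,"az": 0,"claw": 0.06},{"x": 0,"y": 0,"z": 0,"ax": 0,"ay": 0,"az": 0,"claw": 0.06},{"x": 0,"y": 0,"z": 0,"ax": 0,"ay": 0,"az": 0,"claw": 0.06},{"x": 0,"y": 0,"z": 0,"ax": 0,"ay": 0,"az": 0,"claw": 0.06}]}}

```text
time_s: 9.67
ee_pos: [0.4956, 0.0283, 0.0926]
eef_rot: [3.134, -0.002, 0.349]
force: [0.0, 0.2, 0.2]
grip_width: 0.0464
```

```bash
python3 st.py; python3 look.py wrist w9; python3 redang.py wrist w9
python3 - <<'E'
import cv2
a=cv2.imread('pics/w9.png')[0:80,440:600];cv2.imwrite('pics/w9z.png',cv2.resize(a,None,fx=5,fy=5,interpolation=cv2.INTER_CUBIC))
E
python3 -c "
from plan import *
plan([(.495,.03,.19,20),(.509,-.2025,.19,75)])"
```

```text
9.6667 [0.49559865 0.02830359 0.09258457] [ 1.79555382e+02 -1.33260173e-01  1.99684882e+01] F [0.03723499 0.21254062 0.18205573] 0.04644019548418678 r 0.07580587671905094 ang 134.78502646856245
9.6667 [0.49559865 0.02830359 0.09258457] [ 3.13383260e+00 -2.32582878e-03  3.48515866e-01]
wrist 188 angle -72.05 r 0.094 reading 60.65 line dir 109.51847569133211
11 rows; t 9.72 at [0.4956 0.0283 0.0926] [ 1.796e+02 -1.000e-01  2.000e+01] q [-0.01  0.31  1.79 -0.01  1.03  1.21] F [-0.5  0.3 -0.1] w 0.0502
[{"x":0.0001,"y":-0.0003,"z":-0.0325,"ax":0.1},{"x":0.0001,"y":-0.0004,"z":-0.0325,"ax":0.2,"ay":-0.1},{"y":-0.0005,"z":-0.0324,"ax":0.1},{"x":-0.0083,"y":0.0279,"az":-6.9},{"x":-0.0116,"y":0.0267,"az":-6.9}]
[{"x":-0.0147,"y":0.0251,"az":-6.9},{"x":-0.0176,"y":0.0232,"az":-6.9},{"x":-0.0203,"y":0.0209,"az":-6.9},{"x":-0.0226,"y":0.0183,"az":-6.8},{"x":-0.0246,"y":0.0155,"az":-6.9}]
[{"x":-0.0264,"y":0.0124,"z":0.0001,"ax":0.1,"az":-6.8}]
```

View pics/w9z.png

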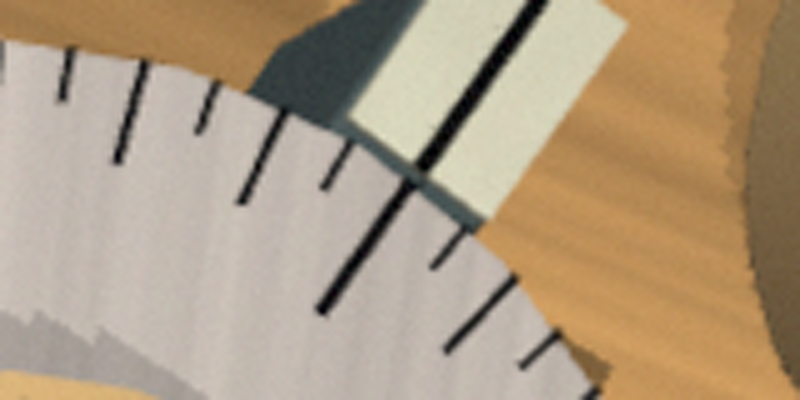

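Request:
{"op": "step_arm", "data": {"steps": [{"x": 0,"y": 0,"z": -0.033,"ax": 0,"ay": 0,"az": 0,"claw": 0.094},{"x": 0,"y": 0,"z": -0.033,"ax": 0,"ay": 0,"az": 0,"claw": 0.094},{"x": 0,"y": 0,"z": -0.033,"ax": 0,"ay": 0,"az": 0,"claw": 0.094},{"x": -0.008,"y": 0.028,"z": 0,"ax": 0,"ay": 0,"az": -7,"claw": 0.094},{"x": -0.011,"y": 0.027,"z": 0,"ax": 0,"ay": 0,"az": -7,"claw": 0.094}]}}

```text
time_s: 10.13
ee_pos: [0.4986, -0.0278, 0.1955]
eef_rot: [3.134, 0.003, 0.597]
force: [-0.1, 0.0, -1.0]
grip_width: 0.0838
```

Request:
{"op": "step_arm", "data": {"steps": [{"x": -0.015,"y": 0.025,"z": 0,"ax": 0,"ay": 0,"az": -7,"claw": 0.094},{"x": -0.018,"y": 0.023,"z": 0,"ax": 0,"ay": 0,"az": -7,"claw": 0.094},{"x": -0.02,"y": 0.021,"z": 0,"ax": 0,"ay": 0,"az": -7,"claw": 0.094},{"x": -0.023,"y": 0.018,"z": 0,"ax": 0,"ay": 0,"az": -7,"claw": 0.094},{"x": -0.025,"y": 0.015,"z": 0,"ax": 0,"ay": 0,"az": -7,"claw": 0.094}]}}

```text
time_s: 10.55
ee_pos: [0.5084, -0.1801, 0.1991]
eef_rot: [3.132, 0.007, 1.221]
force: [0.8, 0.0, 0.4]
grip_width: 0.0944
```

```bash
python3 -c "
from plan import *
plan([(.508,-.2015,.14,75)])"
```

```text
2 rows; t 10.55 at [ 0.5084 -0.1801  0.1991] [179.5   0.4  69.9] q [-0.41  0.28  1.57 -0.01  1.29 -0.05] F [0.8 0.  0.4] w 0.0944
[{"x":-0.0099,"y":0.0032,"z":0.0296,"ax":0.3,"ay":0.2,"az":-2.5},{"x":-0.0102,"y":0.0029,"z":0.0296,"ax":0.2,"ay":0.2,"az":-2.5}]
```

Request:
{"op": "step_arm", "data": {"steps": [{"x": -0.009,"y": 0.003,"z": 0.029,"ax": 0.3,"ay": 0.2,"az": -2.5,"claw": 0.094},{"x": -0.007,"y": 0.003,"z": 0.029,"ax": 0.3,"ay": 0.2,"az": -2,"claw": 0.094},{"x": 0,"y": 0,"z": 0,"ax": 0,"ay": 0,"az": 0,"claw": 0.094}]}}

```text
time_s: 10.8
ee_pos: [0.5094, -0.2047, 0.1406]
eef_rot: [3.139, 0.002, 1.307]
force: [-0.5, 1.2, -1.2]
grip_width: 0.0942
```

```bash
python3 -c "
from plan import *
plan([(.508,-.2015,.046,75)])"; python3 look.py wrist w10;python3 redang.py wrist w10
```

```text
3 rows; t 10.8 at [ 0.5094 -0.2047  0.1406] [1.799e+02 1.000e-01 7.490e+01] q [-0.45  0.36  1.6  -0.    1.18 -0.18] F [-0.5  1.2 -1.2] w 0.0942
[{"x":0.001,"y":-0.0008,"z":0.0315},{"x":0.0009,"y":-0.0008,"z":0.0315,"ax":0.1,"ay":0.1,"az":-0.1},{"x":0.0009,"y":-0.0007,"z":0.0316}]
10.8 [ 0.50938174 -0.20465901  0.14059854] [3.13921788e+00 1.87445685e-03 1.30656960e+00]
wrist 172 angle -71.14 r 0.0925 reading 59.74 line dir 109.03286896787394
```

View pics/w10.png

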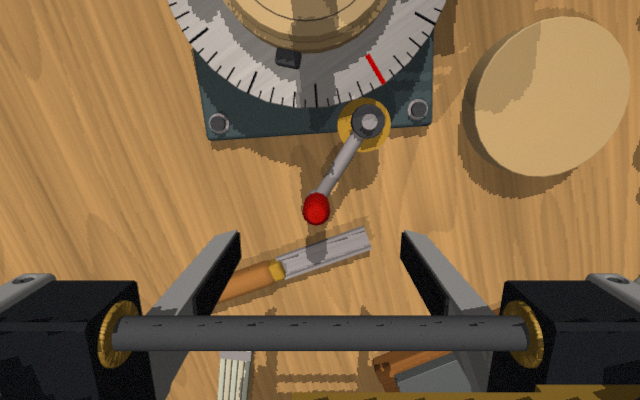

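Request:
{"op": "step_arm", "data": {"steps": [{"x": 0.0005,"y": -0.001,"z": 0.03,"ax": 0.1,"ay": 0,"az": 0,"claw": 0.094},{"x": 0.0005,"y": -0.001,"z": 0.03,"ax": 0.1,"ay": 0,"az": 0,"claw": 0.094},{"x": 0.0005,"y": -0.001,"z": 0.03,"ax": 0.1,"ay": 0,"az": 0,"claw": 0.06},{"x": 0,"y": 0,"z": 0.005,"ax": 0,"ay": 0,"az": 0,"claw": 0.05}]}}

```text
time_s: 11.18
ee_pos: [0.512, -0.2018, 0.0538]
eef_rot: [3.131, 0.005, 1.299]
force: [0.3, -0.4, -0.9]
grip_width: 0.0835
```

```bash
python3 -c "
from plan import *
plan([(.508,-.2015,.046,75)])"
```

```text
1 rows; t 11.18 at [ 0.512  -0.2018  0.0538] [179.4   0.3  74.4] q [-0.44  0.47  1.67 -0.    0.99 -0.17] F [ 0.3 -0.4 -0.9] w 0.0835
[{"x":-0.0007,"y":-0.004,"z":0.0078,"ax":0.6,"ay":0.3,"az":-0.6}]
```

Request:
{"op": "step_arm", "data": {"steps": [{"x": -0.0007,"y": -0.004,"z": 0.007,"ax": 0.6,"ay": 0.3,"az": -0.6,"claw": 0.0},{"x": 0,"y": 0,"z": 0.001,"ax": 0,"ay": 0,"az": 0,"claw": 0.0},{"x": 0,"y": 0,"z": 0.001,"ax": 0,"ay": 0,"az": 0,"claw": 0.0},{"x": 0,"y": 0,"z": 0.0005,"ax": 0,"ay": 0,"az": 0,"claw": 0.0},{"x": 0,"y": 0,"z": 0.0005,"ax": 0,"ay": 0,"az": 0,"claw": 0.0}], "grip_force": 25}}

```text
time_s: 11.6
ee_pos: [0.511, -0.2011, 0.0506]
eef_rot: [3.135, 0.0, 1.31]
force: [-1.1, 0.2, -1.3]
grip_width: 0.0509
```

Request:
{"op": "step_arm", "data": {"steps": [{"x": 0,"y": 0,"z": 0.001,"ax": 0,"ay": 0,"az": 0,"claw": 0.0},{"x": 0,"y": 0,"z": 0.001,"ax": 0,"ay": 0,"az": 0,"claw": 0.0},{"x": 0,"y": 0,"z": 0.001,"ax": 0,"ay": 0,"az": 0,"claw": 0.0},{"x": 0,"y": 0,"z": 0,"ax": 0,"ay": 0,"az": 0,"claw": 0.0}]}}

```text
time_s: 11.93
ee_pos: [0.5112, -0.2016, 0.0496]
eef_rot: [3.133, 0.001, 1.31]
force: [-7.4, -1.3, 0.6]
grip_width: 0.024
```

```bash
python3 -c "
from plan import *
plan([(.508,-.2015,.046,75)])"
```

```text
1 rows; t 11.93 at [ 0.5112 -0.2016  0.0496] [1.795e+02 1.000e-01 7.500e+01] q [-0.44  0.47  1.67  0.    0.98 -0.18] F [-7.4 -1.3  0.6] w 0.024
[{"x":-0.0007,"y":-0.0032,"z":0.0036,"ax":0.5,"ay":0.1}]
```

Request:
{"op": "step_arm", "data": {"steps": [{"x": 0,"y": 0,"z": 0.003,"ax": 0.4,"ay": 0,"az": 0,"claw": 0.0},{"x": -0.006,"y": 0.0126,"z": 0,"ax": 0,"ay": 0,"az": 0,"claw": 0.0},{"x": -0.0038,"y": 0.0135,"z": 0,"ax": 0,"ay": 0,"az": 0,"claw": 0.0},{"x": -0.0015,"y": 0.0139,"z": 0,"ax": 0,"ay": 0,"az": 0,"claw": 0.0}]}}

```text
time_s: 12.27
ee_pos: [0.5431, -0.2247, 0.0479]
eef_rot: [-3.134, 0.005, 1.311]
force: [-9.7, -3.8, 5.7]
grip_width: 0.0212
```

```bash
cat > lv.py <<'E'
from plan import *
o=ctrl.get_obs();e=o['ee_pos'][:2]-np.array([.5655,-.148]);print(o['time_s'],o['ee_pos'],np.degrees(o['eef_rot']),'F',o['force'],o['grip_width'],'r',np.hypot(*e),'ang',np.degrees(np.arctan2(e[1],e[0])))
E
python3 lv.py
```

```text
12.2667 [ 0.5431143  -0.22467477  0.04789678] [-179.58419053    0.30817418   75.11059829] F [-9.72555774 -3.83127219  5.66227679] 0.021247990789703408 r 0.07987577904696914 ang -106.27550848643622
```

Request:
{"op": "step_arm", "data": {"steps": [{"x": 0.0003,"y": 0.014,"z": 0,"ax": 0,"ay": 0,"az": 0,"claw": 0.0},{"x": 0.0028,"y": 0.0137,"z": 0,"ax": 0,"ay": 0,"az": 0,"claw": 0.0}]}}

```text
time_s: 12.43
ee_pos: [0.5697, -0.2311, 0.0479]
eef_rot: [-3.131, 0.007, 1.31]
force: [-7.6, 2.1, 6.4]
grip_width: 0.021
```

```bash
python3 lv.py
```

```text
12.4333 [ 0.56974735 -0.23105251  0.04786859] [-179.37436457    0.42546098   75.04725306] F [-7.55717986  2.06335773  6.39013181] 0.020980019495424784 r 0.08316104551293894 ang -87.07241112023456
```

Request:
{"op": "step_arm", "data": {"steps": [{"x": 0.006,"y": 0.0115,"z": 0,"ax": 0,"ay": 0,"az": 0,"claw": 0.0},{"x": 0.002,"y": 0.005,"z": 0,"ax": 0,"ay": 0,"az": 0,"claw": 0.0}]}}

```text
time_s: 12.6
ee_pos: [0.5839, -0.229, 0.0473]
eef_rot: [-3.117, 0.01, 1.309]
force: [-50.8, 4.1, 28.4]
grip_width: 0.0242
```

```bash
python3 lv.py
```

```text
12.6 [ 0.58386407 -0.22902624  0.04727022] [-178.57669581    0.58969581   75.02237542] F [-50.75018958   4.06409939  28.38582315] 0.024193881533571847 r 0.08308123014855123 ang -77.23002318650067
```

Hit the stop; release and check.

Request:
{"op": "step_arm", "data": {"steps": [{"x": 0,"y": 0,"z": 0,"ax": 0,"ay": 0,"az": 0,"claw": 0.0},{"x": 0,"y": 0,"z": 0,"ax": 0,"ay": 0,"az": 0,"claw": 0.094},{"x": 0,"y": 0,"z": 0,"ax": 0,"ay": 0,"az": 0,"claw": 0.094},{"x": 0,"y": 0,"z": 0,"ax": 0,"ay": 0,"az": 0,"claw": 0.094},{"x": 0,"y": 0,"z": 0,"ax": 0,"ay": 0,"az": 0,"claw": 0.094}]}}

```text
time_s: 13.02
ee_pos: [0.5814, -0.229, 0.0469]
eef_rot: [-3.108, 0.01, 1.309]
force: [0.6, 0.5, 0.2]
grip_width: 0.0447
```

Request:
{"op": "step_arm", "data": {"steps": [{"x": 0,"y": 0,"z": -0.03,"ax": 0,"ay": 0,"az": 0,"claw": 0.094},{"x": 0,"y": 0,"z": -0.035,"ax": 0,"ay": 0,"az": 0,"claw": 0.094},{"x": 0,"y": 0,"z": -0.035,"ax": 0,"ay": 0,"az": 0,"claw": 0.094},{"x": 0,"y": 0,"z": -0.035,"ax": -1,"ay": -0.3,"az": 0,"claw": 0.094},{"x": 0,"y": 0,"z": -0.035,"ax": -0.5,"ay": -0.2,"az": 0,"claw": 0.094}]}}

```text
time_s: 13.43
ee_pos: [0.5845, -0.2271, 0.2138]
eef_rot: [-3.12, 0.016, 1.309]
force: [1.0, -0.4, -0.1]
grip_width: 0.0782
```

```bash
python3 lv.py; python3 look.py wrist w11; python3 redang.py wrist w11
```

```text
13.4333 [ 0.58446994 -0.22711593  0.21376492] [-178.78591574    0.94374671   75.01324381] F [ 1.00092409 -0.36450667 -0.05576133] 0.07816608644462468 r 0.08135839579335588 ang -76.51651117127504
13.4333 [ 0.58446994 -0.22711593  0.21376492] [-3.12040289  0.01647149  1.30922809]
wrist 106 angle -71.12 r 0.0924 reading 59.720000000000006 line dir 108.60282722160471
```

View pics/w11.png

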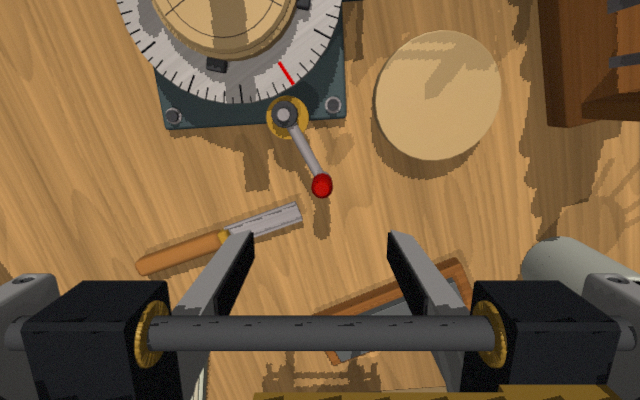

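Run:
```python
from h import *;import pickle
np.set_printoptions(precision=4,suppress=True)
for t,k,pv in [('w2',(311.5,203),(265,112)),('w11',(321.5,187),(285.5,115)),('w1',(372.5,257),(347.5,209))]:
    ob,p,d=pickle.load(open(t+'.pkl','rb'))
    k=onz('wrist',*k,.077,ob);pv=onz('wrist',*pv,.07,ob);e=k-pv
    print(t,k,pv,np.degrees(np.arctan2(e[1],e[0])),np.hypot(*e[:2]))
```

```text
w2 [ 0.5852 -0.2259  0.077 ] [ 0.5686 -0.1497  0.07  ] -77.71339428767651 0.07801382126382549
w11 [ 0.5847 -0.2259  0.077 ] [ 0.5692 -0.1506  0.07  ] -78.36305489788036 0.07685478376413546
w1 [ 0.5837 -0.2229  0.077 ] [ 0.5657 -0.1455  0.07  ] -76.86503702902547 0.07945579118004233
```

```bash
python3 -c "
from plan import *
plan([(.575,-.13,.36,77),(.575,.035,.38,78.6)])"
```

```text
10 rows; t 13.48 at [ 0.5865 -0.2278  0.2221] [-179.4    1.    75. ] q [-0.42  0.47  1.24 -0.02  1.43 -0.16] F [ 0.4 -0.7  7.8] w 0.0819
[{"x":0.0178,"y":-0.0076,"z":-0.0278,"ax":-0.1,"ay":0.2,"az":-0.4},{"x":0.0179,"y":-0.0074,"z":-0.0278,"ax":-0.1,"ay":0.2,"az":-0.4},{"x":0.0181,"y":-0.0072,"z":-0.0277,"ax":-0.1,"ay":0.2,"az":-0.4},{"x":0.0183,"y":-0.007,"z":-0.0277,"ax":-0.2,"ay":0.2,"az":-0.4},{"x":0.0184,"y":-0.0069,"z":-0.0277,"ax":-0.1,"ay":0.2,"az":-0.4}]
[{"x":0.0321,"y":-0.0074,"z":-0.004,"az":-0.3},{"x":0.0322,"y":-0.0073,"z":-0.004,"az":-0.3},{"x":0.0322,"y":-0.0071,"z":-0.004,"az":-0.3},{"x":0.0323,"y":-0.0069,"z":-0.004,"az":-0.3},{"x":0.0323,"y":-0.0067,"z":-0.0041,"az":-0.4}]
```

Request:
{"op": "step_arm", "data": {"steps": [{"x": 0.018,"y": -0.007,"z": -0.03,"ax": -0.1,"ay": 0.2,"az": -0.4,"claw": 0.094},{"x": 0.018,"y": -0.007,"z": -0.03,"ax": -0.1,"ay": 0.2,"az": -0.4,"claw": 0.094},{"x": 0.018,"y": -0.007,"z": -0.03,"ax": -0.1,"ay": 0.2,"az": -0.4,"claw": 0.094},{"x": 0.018,"y": -0.007,"z": -0.03,"ax": -0.1,"ay": 0.2,"az": -0.4,"claw": 0.094},{"x": 0.018,"y": -0.007,"z": -0.03,"ax": -0.1,"ay": 0.2,"az": -0.4,"claw": 0.094}]}}

```text
time_s: 13.9
ee_pos: [0.5747, -0.1306, 0.3718]
eef_rot: [-3.137, -0.001, 1.341]
force: [-1.1, -0.6, 0.2]
grip_width: 0.0938
```

Request:
{"op": "step_arm", "data": {"steps": [{"x": 0.032,"y": -0.007,"z": -0.004,"ax": 0,"ay": 0,"az": -0.3,"claw": 0.094},{"x": 0.032,"y": -0.007,"z": -0.004,"ax": 0,"ay": 0,"az": -0.3,"claw": 0.094},{"x": 0.032,"y": -0.007,"z": -0.004,"ax": 0,"ay": 0,"az": -0.3,"claw": 0.094},{"x": 0.032,"y": -0.007,"z": -0.004,"ax": 0,"ay": 0,"az": -0.3,"claw": 0.094},{"x": 0.03,"y": -0.007,"z": 0,"ax": 0,"ay": 0,"az": -0.3,"claw": 0.094}]}}

```text
time_s: 14.32
ee_pos: [0.5751, 0.036, 0.3968]
eef_rot: [3.131, -0.002, 1.365]
force: [0.8, -0.0, 0.1]
grip_width: 0.094
```

Request:
{"op": "step_arm", "data": {"steps": [{"x": 0,"y": 0,"z": 0,"ax": 0,"ay": 0,"az": 0,"claw": 0.094}]}}

```text
time_s: 14.4
ee_pos: [0.5749, 0.0405, 0.397]
eef_rot: [3.131, -0.003, 1.37]
force: [-0.9, -0.4, -0.0]
grip_width: 0.0944
```

```bash
python3 lv.py; python3 look.py wrist w12
```

```text
14.4 [0.5749386  0.04053839 0.39698305] [ 1.79378987e+02 -1.65162238e-01  7.84754347e+01] F [-0.92173398 -0.37482277 -0.04625877] 0.09435976279124478 r 0.18877450153235556 ang 87.13405488186682
14.4 [0.5749386  0.04053839 0.39698305] [ 3.13075393e+00 -2.88262486e-03  1.36965472e+00]
```

View pics/w12.png

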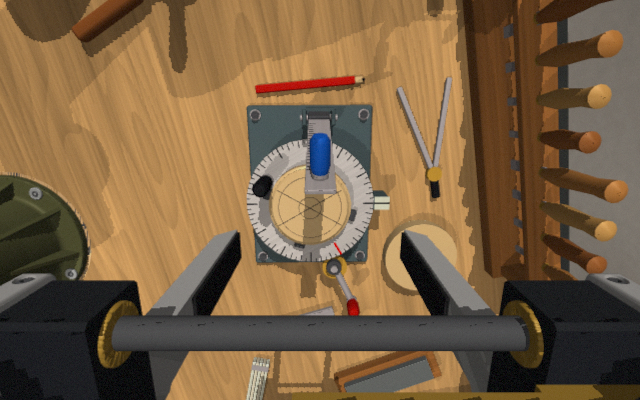

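Run:
```python
from h import *;import pickle
np.set_printoptions(precision=4,suppress=True)
ob,p,d=pickle.load(open('w12.pkl','rb'))
rs=[]
def blue(img,D,cam,ob=None):
    h=cv2.cvtColor(img,cv2.COLOR_RGB2HSV);m=((h[...,0]>100)&(h[...,0]<125)&(h[...,1]>150)&(h[...,2]>60)).astype(np.uint8)
    n,l,s,c=cv2.connectedComponentsWithStats(m)
    i=1+np.argmax(s[1:,4]);print(cam,s[i],c[i]);r=ray(cam,*c[i],ob)
    ys,xs=np.where(l==i);P=np.array([dep(cam,u,v,D[v,u],ob) for u,v in zip(xs,ys) if D[v,u]>0]);print(' median depth pt',np.median(P,0),P.min(0),P.max(0))
    return r
rs.append(blue(p,d,'wrist',ob))
rs.append(blue(cv2.imread('pics/top0.png')[:,:,::-1].copy(),np.load('top0d.npy'),'top'))
rs.append(blue(cv2.imread('pics/scene0.png')[:,:,::-1].copy(),np.load('scene0d.npy'),'scene'))
x=tri(rs);print(x)
for o,r in rs:
    r=r/np.linalg.norm(r);print(np.linalg.norm(np.cross(x-o,r)))
ax=np.array([.549,-.0255]);a=np.radians(-11.4);ex=np.array([np.cos(a),np.sin(a)]);ey=np.array([-ex[1],ex[0]])
print('base xy',(x[:2]-ax)@ex,(x[:2]-ax)@ey)
# hinge block px ~ (318,117)
for q in [(319,116,.0835),(312,115,.0835),(320,193,.2835)]:
    y=onz('wrist',*q,ob=ob);print(y,(y[:2]-ax)@ex,(y[:2]-ax)@ey)
a=cv2.imread('pics/w12.png')[80:280,230:410];cv2.imwrite('pics/w12z.png',cv2.resize(a,None,fx=3,fy=3,interpolation=cv2.INTER_CUBIC))
```

```text
wrist [310 133  20  43 764] [319.4673 153.8534]
 median depth pt [0.5847 0.0772 0.2712] [0.5732 0.056  0.2594] [0.5958 0.0957 0.2782]
top [279 179  16  10 102] [286.1765 183.6176]
 median depth pt [0.5819 0.0773 0.2715] [0.5722 0.0575 0.0078] [0.6315 0.1117 0.2794]
scene [325 138  12  13  86] [331.1512 144.0814]
 median depth pt [0.5867 0.0716 0.2702] [0.5747 0.0568 0.2584] [0.5951 0.0911 0.2797]
[0.584  0.0768 0.2644]
0.0007487987678032582
0.0007187314110697861
0.0001671446041437376
base xy 0.014043445910652035 0.10722492228549124
[0.5922 0.1085 0.0835] 0.01589153361550112 0.13988472034170757
[0.5825 0.1119 0.0835] 0.0057086127361376535 0.14132202890447598
[0.5781 0.0434 0.2835] 0.014916810071222258 0.07328685660800129
```

View pics/w12z.png

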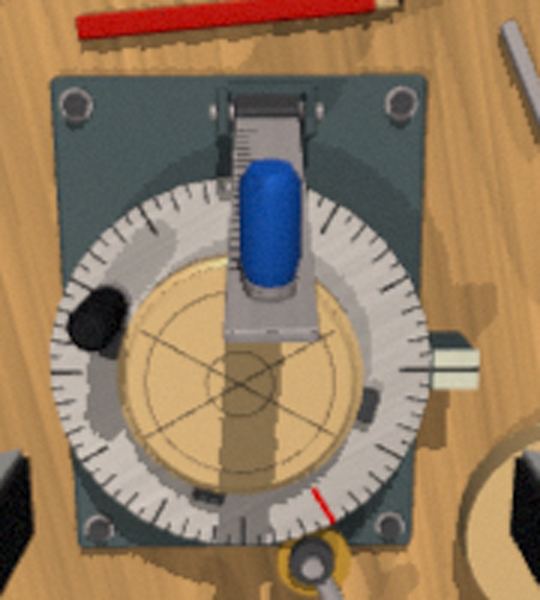

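```bash
python3 -c "
from plan import *
plan([(.584,.077,.33,78.6),(.584,.077,.2455,78.6)])"
```

```text
5 rows; t 14.45 at [0.5751 0.0386 0.397 ] [ 1.794e+02 -1.000e-01  7.840e+01] q [0.   0.3  1.09 0.   1.74 0.21] F [-0.5  0.6  0.3] w 0.0939
[{"x":0.0196,"y":0.0002,"z":0.0336,"ax":0.3,"ay":-0.1,"az":-0.1},{"x":0.0197,"y":0.0003,"z":0.0335,"ax":0.3,"az":-0.1},{"z":0.0282},{"z":0.0281},{"z":0.0282}]
```

Request:
{"op": "step_arm", "data": {"steps": [{"x": 0.019,"y": 0,"z": 0.033,"ax": 0.3,"ay": 0,"az": -0.1,"claw": 0.094},{"x": 0.018,"y": 0,"z": 0.03,"ax": 0.3,"ay": 0,"az": -0.1,"claw": 0.094},{"x": 0,"y": 0,"z": 0,"ax": 0,"ay": 0,"az": 0,"claw": 0.094}]}}

```text
time_s: 14.7
ee_pos: [0.5841, 0.074, 0.3332]
eef_rot: [3.137, -0.003, 1.371]
force: [-0.0, -0.0, -0.5]
grip_width: 0.094
```

```bash
python3 -c "
from plan import *
plan([(.584,.077,.2455,78.6)])"
```

```text
3 rows; t 14.7 at [0.5841 0.074  0.3332] [179.7  -0.2  78.6] q [0.06 0.33 1.19 0.   1.61 0.26] F [-0.  -0.  -0.5] w 0.094
[{"x":0.0009,"y":-0.0004,"z":0.0292,"ax":0.1,"ay":-0.1},{"x":0.001,"y":-0.0003,"z":0.0292,"ax":0.1},{"x":0.0009,"y":-0.0002,"z":0.0293,"ax":0.1,"ay":-0.1}]
```

Request:
{"op": "step_arm", "data": {"steps": [{"x": 0.001,"y": 0,"z": 0.029,"ax": 0.1,"ay": 0,"az": 0,"claw": 0.094},{"x": 0.001,"y": 0,"z": 0.029,"ax": 0.1,"ay": 0,"az": 0,"claw": 0.07},{"x": 0.0,"y": 0,"z": 0.027,"ax": 0.1,"ay": 0,"az": 0,"claw": 0.05},{"x": 0,"y": 0,"z": 0,"ax": 0,"ay": 0,"az": 0,"claw": 0.05}]}}

```text
time_s: 15.03
ee_pos: [0.586, 0.0716, 0.248]
eef_rot: [3.139, -0.003, 1.369]
force: [0.3, -0.1, -1.4]
grip_width: 0.0779
```

```bash
python3 -c "
from plan import *
plan([(.584,.077,.2455,78.6)])"; python3 look.py scene s13
python3 - <<'E'
import cv2
a=cv2.imread('pics/s13.png')[80:280,200:420];cv2.imwrite('pics/s13z.png',cv2.resize(a,None,fx=3,fy=3,interpolation=cv2.INTER_CUBIC))
E
```

```text
1 rows; t 15.03 at [0.586  0.0716 0.248 ] [179.8  -0.2  78.4] q [0.06 0.36 1.34 0.   1.44 0.26] F [ 0.3 -0.1 -1.4] w 0.0779
[{"x":0.0049,"y":-0.003,"z":0.0025,"ax":0.2,"ay":-0.2,"az":-0.2}]
15.0333 [0.58597495 0.07158474 0.24797977] [ 3.13867671e+00 -2.73089522e-03  1.36908240e+00]
```

View pics/s13z.png

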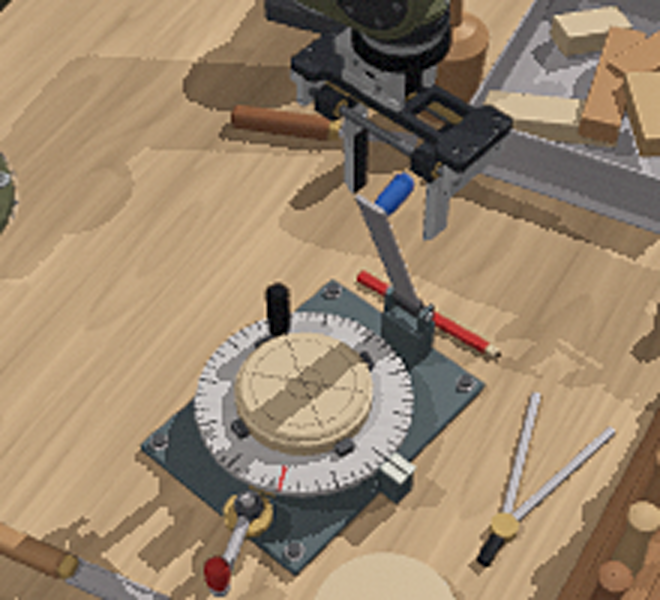

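Knob sits between the fingers. Correct slightly and close.

Request:
{"op": "step_arm", "data": {"steps": [{"x": 0.005,"y": -0.003,"z": 0.003,"ax": 0.1,"ay": 0,"az": -0.2,"claw": 0.0},{"x": 0,"y": 0,"z": 0,"ax": 0,"ay": 0,"az": 0,"claw": 0.0},{"x": 0,"y": 0,"z": 0,"ax": 0,"ay": 0,"az": 0,"claw": 0.0},{"x": 0,"y": 0,"z": 0,"ax": 0,"ay": 0,"az": 0,"claw": 0.0},{"x": 0,"y": 0,"z": 0,"ax": 0,"ay": 0,"az": 0,"claw": 0.0}], "grip_force": 12}}

```text
time_s: 15.5
ee_pos: [0.5872, 0.0755, 0.2572]
eef_rot: [3.126, -0.006, 1.371]
force: [-0.2, 0.4, 0.2]
grip_width: 0.0402
```

Request:
{"op": "step_arm", "data": {"steps": [{"x": 0,"y": 0,"z": 0,"ax": 0,"ay": 0,"az": 0,"claw": 0.0},{"x": 0,"y": 0,"z": 0,"ax": 0,"ay": 0,"az": 0,"claw": 0.0},{"x": 0,"y": 0,"z": 0,"ax": 0,"ay": 0,"az": 0,"claw": 0.0},{"x": 0,"y": 0,"z": 0,"ax": 0,"ay": 0,"az": 0,"claw": 0.0}]}}

```text
time_s: 15.83
ee_pos: [0.5832, 0.0764, 0.2582]
eef_rot: [3.137, -0.005, 1.372]
force: [1.3, -1.3, 0.3]
grip_width: 0.0193
```

```bash
python3 -c "
from plan import *
plan([(.584,.077,.2455,78.6)])"
```

```text
1 rows; t 15.83 at [0.5832 0.0764 0.2582] [179.7  -0.3  78.6] q [0.07 0.35 1.33 0.   1.45 0.26] F [ 1.3 -1.3  0.3] w 0.0193
[{"x":0.0007,"y":0.0006,"z":0.0127,"ax":0.3,"ay":-0.3}]
```

Request:
{"op": "step_arm", "data": {"steps": [{"x": 0,"y": 0,"z": 0,"ax": 0.2,"ay": -0.2,"az": 0,"claw": 0.035},{"x": 0,"y": 0,"z": 0.004,"ax": 0,"ay": 0,"az": 0,"claw": 0.035},{"x": 0,"y": 0,"z": 0.011,"ax": 0,"ay": 0,"az": 0,"claw": 0.035},{"x": 0,"y": 0,"z": 0.004,"ax": 0,"ay": 0,"az": 0,"claw": 0.0},{"x": 0,"y": 0,"z": 0.001,"ax": 0,"ay": 0,"az": 0,"claw": 0.0}]}}

```text
time_s: 16.25
ee_pos: [0.5831, 0.0766, 0.2365]
eef_rot: [3.14, -0.002, 1.372]
force: [0.4, 0.1, 0.4]
grip_width: 0.0251
```

Request:
{"op": "step_arm", "data": {"steps": [{"x": 0,"y": 0,"z": 0,"ax": 0,"ay": 0,"az": 0,"claw": 0.0},{"x": 0,"y": 0,"z": 0,"ax": 0,"ay": 0,"az": 0,"claw": 0.0}]}}

```text
time_s: 16.42
ee_pos: [0.5832, 0.0765, 0.2357]
eef_rot: [3.141, -0.002, 1.372]
force: [-1.1, 0.6, 4.4]
grip_width: 0.0192
```

```bash
python3 -c "
from plan import *
plan([(.584,.077,.2455,78.6)])"
```

```text
1 rows; t 16.42 at [0.5832 0.0765 0.2357] [ 1.799e+02 -1.000e-01  7.860e+01] q [0.07 0.36 1.37 0.   1.41 0.27] F [-1.1  0.6  4.4] w 0.0192
[{"x":0.0006,"y":0.0007,"z":-0.0098,"ax":0.1,"ay":-0.1}]
```

Request:
{"op": "step_arm", "data": {"steps": [{"x": 0,"y": 0,"z": 0,"ax": 0,"ay": 0,"az": 0,"claw": 0.035},{"x": 0,"y": 0,"z": 0,"ax": 0,"ay": 0,"az": 0,"claw": 0.035},{"x": 0,"y": 0,"z": -0.007,"ax": 0,"ay": 0,"az": 0,"claw": 0.03},{"x": 0,"y": 0,"z": 0,"ax": 0,"ay": 0,"az": 0,"claw": 0.0},{"x": 0,"y": 0,"z": 0,"ax": 0,"ay": 0,"az": 0,"claw": 0.0}]}}

```text
time_s: 16.83
ee_pos: [0.5834, 0.0765, 0.244]
eef_rot: [3.14, -0.002, 1.372]
force: [-0.1, -1.4, 0.3]
grip_width: 0.02
```

Request:
{"op": "step_arm", "data": {"steps": [{"x": 0,"y": 0,"z": 0,"ax": 0,"ay": 0,"az": 0,"claw": 0.0}]}}

```text
time_s: 16.92
ee_pos: [0.5832, 0.0765, 0.244]
eef_rot: [3.14, -0.002, 1.372]
force: [-1.9, 1.1, -1.4]
grip_width: 0.0192
```

```bash
python3 -c "
from plan import *
plan([(.584,.077,.2455,78.6)])"
```

```text
1 rows; t 16.92 at [0.5832 0.0765 0.244 ] [ 1.799e+02 -1.000e-01  7.860e+01] q [0.07 0.36 1.35 0.   1.43 0.27] F [-1.9  1.1 -1.4] w 0.0192
[{"x":0.0007,"y":0.0007,"z":-0.0015,"ax":0.1,"ay":-0.1}]
```

Request:
{"op": "step_arm", "data": {"steps": [{"x": -0.0187,"y": 0,"z": 0.004,"ax": 0,"ay": 0,"az": 0,"claw": 0.0},{"x": -0.0182,"y": 0,"z": 0.006,"ax": 0,"ay": 0,"az": 0,"claw": 0.0}]}}

```text
time_s: 17.08
ee_pos: [0.5765, 0.0425, 0.2347]
eef_rot: [3.138, -0.004, 1.376]
force: [2.6, 1.8, -0.6]
grip_width: 0.0191
```

```bash
cat > rl.py <<'E'
from plan import *
o=ctrl.get_obs();ax=np.array([.549,-.0255]);a=np.radians(-11.4);ex=np.array([np.cos(a),np.sin(a)]);ey=np.array([-ex[1],ex[0]])
p=o['ee_pos'];x=(p[:2]-ax)@ex;y=(p[:2]-ax)@ey;dy=.137-y;dz=p[2]+.0205-.0835
print(o['time_s'],p,np.degrees(o['eef_rot']),'F',o['force'],o['grip_width'],'x',x,'y',y,'R',np.hypot(dy,dz),'beta',np.degrees(np.arctan2(dz,dy)))
E
python3 rl.py
```

```text
17.0833 [0.57645289 0.0425027  0.23472994] [179.81980686  -0.21206611  78.82661962] F [ 2.58164415  1.81339188 -0.64253015] 0.01906808905193395 x 0.013470047856570747 y 0.07208735068774692 R 0.18358873403651915 beta 69.29377768663058
```

Going well; continue from β≈69°.

Request:
{"op": "step_arm", "data": {"steps": [{"x": -0.0174,"y": 0,"z": 0.0078,"ax": 0,"ay": 0,"az": 0,"claw": 0.0},{"x": -0.0165,"y": 0,"z": 0.0096,"ax": 0,"ay": 0,"az": 0,"claw": 0.0},{"x": -0.0155,"y": 0,"z": 0.0112,"ax": 0,"ay": 0,"az": 0,"claw": 0.0}]}}

```text
time_s: 17.33
ee_pos: [0.5667, -0.0069, 0.2064]
eef_rot: [3.136, -0.006, 1.377]
force: [0.3, 1.9, -2.3]
grip_width: 0.0194
```

```bash
python3 rl.py
```

```text
17.3333 [ 0.56669456 -0.00688652  0.20636537] [179.70239645  -0.3291384   78.9047934 ] F [ 0.33475271  1.90182452 -2.27463934] 0.019392104426309616 x 0.013666380103848986 y 0.021743714073334447 R 0.18395010395076217 beta 51.20301753514534
```

Request:
{"op": "step_arm", "data": {"steps": [{"x": -0.0142,"y": 0,"z": 0.0128,"ax": 0,"ay": 0,"az": 0,"claw": 0.0},{"x": -0.0128,"y": 0,"z": 0.0145,"ax": 0,"ay": 0,"az": 0,"claw": 0.0},{"x": -0.0112,"y": 0,"z": 0.016,"ax": 0,"ay": 0,"az": 0,"claw": 0.0}]}}

```text
time_s: 17.58
ee_pos: [0.559, -0.0459, 0.1625]
eef_rot: [3.135, -0.007, 1.377]
force: [1.4, 2.8, -0.3]
grip_width: 0.0196
```

```bash
python3 rl.py
```

```text
17.5833 [ 0.55896384 -0.04594216  0.16245767] [179.6292137   -0.41754667  78.86977497] F [ 1.36553192  2.81382336 -0.3252028 ] 0.01958388773452743 x 0.013807803825366035 y -0.018069437872911934 R 0.18422366529648287 beta 32.67510023894161
```

Request:
{"op": "step_arm", "data": {"steps": [{"x": -0.0094,"y": 0,"z": 0.0167,"ax": 0,"ay": 0,"az": 0,"claw": 0.0},{"x": -0.0072,"y": 0,"z": 0.0176,"ax": 0,"ay": 0,"az": 0,"claw": 0.0}]}}

```text
time_s: 17.75
ee_pos: [0.5555, -0.0634, 0.1272]
eef_rot: [3.135, -0.008, 1.375]
force: [0.8, -0.0, 0.4]
grip_width: 0.0196
```

```bash
python3 rl.py
```

```text
17.75 [ 0.55554276 -0.06342059  0.12720101] [179.60302051  -0.44220903  78.80923094] F [ 0.84299285 -0.04709858  0.37407979] 0.019640829889827658 x 0.013908966573401285 y -0.035879240425212185 R 0.1844152965907259 beta 20.373150511210337
```

Request:
{"op": "step_arm", "data": {"steps": [{"x": -0.0055,"y": 0,"z": 0.0165,"ax": 0,"ay": 0,"az": 0,"claw": 0.0},{"x": -0.003,"y": 0,"z": 0.013,"ax": 0,"ay": 0,"az": 0,"claw": 0.0}]}}

```text
time_s: 17.92
ee_pos: [0.5537, -0.0728, 0.0959]
eef_rot: [3.135, -0.008, 1.374]
force: [1.2, 1.7, 0.2]
grip_width: 0.0193
```

```bash
python3 rl.py
```

```text
17.9167 [ 0.55365799 -0.07283473  0.09589196] [179.60960795  -0.45282459  78.7339443 ] F [1.19073855 1.6813983  0.21283005] 0.019332410481614805 x 0.013922153161570291 y -0.04548018056203907 R 0.18542086602065655 beta 10.21782042826309
```

Request:
{"op": "step_arm", "data": {"steps": [{"x": 0,"y": 0,"z": 0.005,"ax": 0,"ay": 0,"az": 0,"claw": 0.0},{"x": 0,"y": 0,"z": 0.003,"ax": 0,"ay": 0,"az": 0,"claw": 0.0}]}}

```text
time_s: 18.08
ee_pos: [0.5536, -0.0739, 0.0865]
eef_rot: [3.135, -0.007, 1.373]
force: [-7.8, 2.2, 17.8]
grip_width: 0.0194
```

```bash
python3 rl.py
```

```text
18.0833 [ 0.55358031 -0.07389902  0.08654667] [179.63867724  -0.4225028   78.66666547] F [-7.77314699  2.21277546 17.82966257] 0.019386873630141622 x 0.01405636727489423 y -0.04653883458336556 R 0.18504310222037423 beta 7.310690258309037
```

Request:
{"op": "step_arm", "data": {"steps": [{"x": 0,"y": 0,"z": 0,"ax": 0,"ay": 0,"az": 0,"claw": 0.0},{"x": 0,"y": 0,"z": -0.001,"ax": 0,"ay": 0,"az": 0,"claw": 0.06},{"x": 0,"y": 0,"z": 0,"ax": 0,"ay": 0,"az": 0,"claw": 0.06},{"x": 0,"y": 0,"z": 0,"ax": 0,"ay": 0,"az": 0,"claw": 0.06},{"x": 0,"y": 0,"z": 0,"ax": 0,"ay": 0,"az": 0,"claw": 0.06}]}}

```text
time_s: 18.5
ee_pos: [0.5539, -0.0735, 0.0886]
eef_rot: [3.135, -0.007, 1.373]
force: [0.1, -0.9, -0.1]
grip_width: 0.0424
```

Request:
{"op": "step_arm", "data": {"steps": [{"x": 0,"y": 0,"z": -0.03,"ax": 0,"ay": 0,"az": 0,"claw": 0.06},{"x": 0,"y": 0,"z": -0.035,"ax": 0,"ay": 0,"az": 0,"claw": 0.094},{"x": 0,"y": 0,"z": -0.035,"ax": 0,"ay": 0,"az": 0,"claw": 0.094},{"x": 0,"y": 0,"z": -0.035,"ax": 0,"ay": 0,"az": 0,"claw": 0.094},{"x": 0,"y": 0,"z": -0.035,"ax": 0,"ay": 0,"az": 0,"claw": 0.094}]}}

```text
time_s: 18.92
ee_pos: [0.5495, -0.0734, 0.2579]
eef_rot: [-3.134, -0.008, 1.374]
force: [-0.0, 0.4, 0.1]
grip_width: 0.076
```

Request:
{"op": "step_arm", "data": {"steps": [{"x": 0,"y": 0,"z": -0.03,"ax": 0,"ay": 0,"az": 0,"claw": 0.094},{"x": 0,"y": 0,"z": -0.03,"ax": 0,"ay": 0,"az": 0,"claw": 0.094},{"x": 0,"y": 0,"z": 0,"ax": 0,"ay": 0,"az": 0,"claw": 0.094}]}}

```text
time_s: 19.17
ee_pos: [0.5503, -0.0737, 0.3292]
eef_rot: [3.138, -0.008, 1.375]
force: [0.5, -0.0, 1.0]
grip_width: 0.0931
```

```bash
python3 rl.py; python3 look.py wrist w14; python3 look.py scene s14; python3 redang.py wrist w14
python3 - <<'E'
import cv2
a=cv2.imread('pics/s14.png')[130:290,235:375];cv2.imwrite('pics/s14z.png',cv2.resize(a,None,fx=3.7,fy=3.7,interpolation=cv2.INTER_CUBIC))
E
```

```text
19.1667 [ 0.55032488 -0.07373833  0.32918642] [179.77047596  -0.43624713  78.75315818] F [ 0.46271413 -0.04801368  1.04957995] 0.09313490675183686 x 0.010833399408776366 y -0.04702477198233005 R 0.3236052051901319 beta 55.34242417236424
19.1667 [ 0.55032488 -0.07373833  0.32918642] [ 3.1375867  -0.00761395  1.37450191]
19.2167 [ 0.55000368 -0.07363777  0.32631362] [ 3.14046523 -0.00766498  1.37450281]
wrist 46 angle -71.01 r 0.093 reading 59.61000000000001 line dir 108.72144970566185
```

View pics/w14.png

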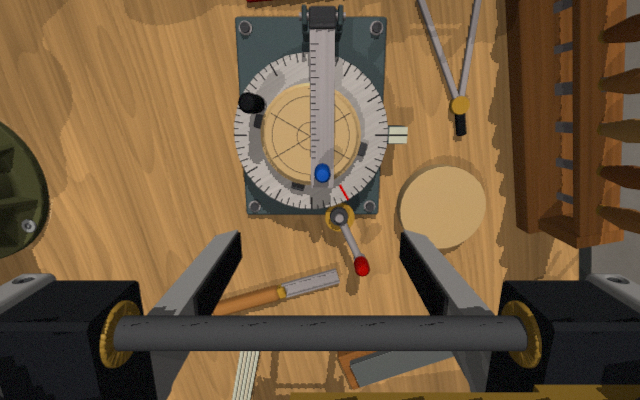

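View pics/s14z.png

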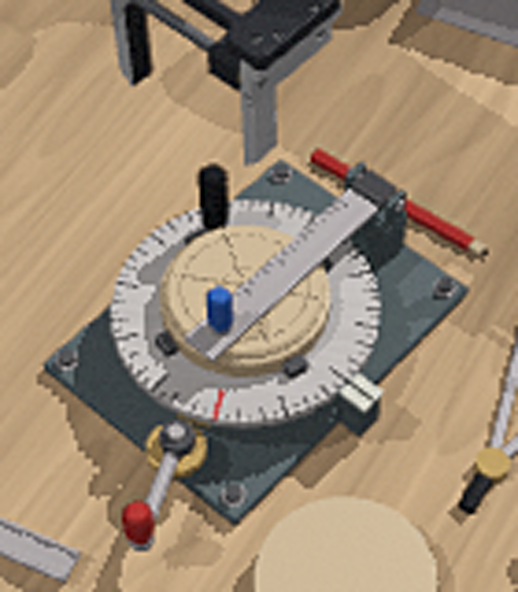

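Run:
```python
from h import *;import pickle
np.set_printoptions(precision=4,suppress=True)
ob,p,d=pickle.load(open('w14.pkl','rb'))
for u,v in [(325,50),(325,80),(325,110),(323,140),(322,155),(322,172),(333,148),(290,110)]:
    print((u,v),dep('wrist',u,v,np.median(d[v-1:v+2,u-1:u+2]),ob))
k=onz('wrist',361.5,267,.077,ob);pv=onz('wrist',339,216,.07,ob);e=k-pv
print(k,pv,np.degrees(np.arctan2(e[1],e[0])))
a=cv2.imread('pics/w14.png')[90:220,290:420];cv2.imwrite('pics/w14z.png',cv2.resize(a,None,fx=4.5,fy=4.5,interpolation=cv2.INTER_CUBIC))
```

```text
(325, 50) [0.5874 0.0699 0.0861]
(325, 80) [0.5809 0.0367 0.0866]
(325, 110) [0.5742 0.0022 0.0863]
(323, 140) [ 0.5646 -0.0334  0.0863]
(322, 155) [ 0.5597 -0.0519  0.0863]
(322, 172) [ 0.5564 -0.0661  0.1299]
(333, 148) [ 0.5752 -0.0458  0.0866]
(290, 110) [0.531  0.0109 0.0799]
[ 0.5841 -0.222   0.077 ] [ 0.5663 -0.1423  0.07  ] -77.40420614029009
```

View pics/w14z.png

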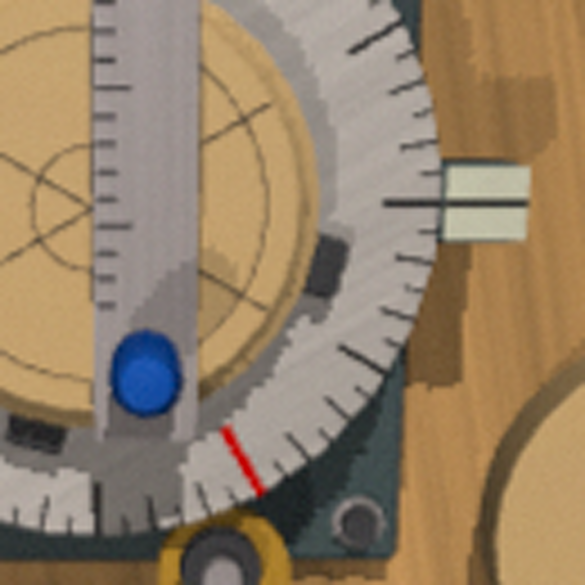

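The rule lies flat: its top face reads z = 0.0861 to 0.0866 along its whole length. The second long mark lines up with the index line, and the lever is back at clamped.

```bash
python3 -c "
from station import ticket
print(ticket.hand_in())"
```

```text
the job is handed in; nothing more can be done
None
```

The turntable is clamped at 60 degrees with the marking rule folded down on the blank, and the job is handed in at about 19 s of the 61 s allowed. The hand-in reported no verdict.

I swung the clamp lever over until it hit its stop, which measured about 59 degrees of swing. I then turned the faceplate clockwise by its handle to 60, swung the lever back to its other stop, folded the rule down by its blue knob, and let go.

What the last checks showed:
- **Scale:** the second long mark lines up with the index line in the wrist view. The angle measured from the red mark gave 59.6 degrees. While I was still setting it, the top and wrist cameras differed by about 1 degree (59.7 against 60.7), within the 3 degree tolerance.
- **Lever:** the final image gives -77.4 degrees in world axes, within 1 degree of where I found it (-77 to -78).
- **Rule:** depth readings along its top face are all 86 to 87 mm, so it is level on the blank.
- **Gripper:** it was about 0.33 m up and clear of everything at hand-in.
- **Tools and spare wood:** the bystanders I could see in the last images (pencil, dividers, broad gouge, spare blank, oilstone) looked unmoved; I did not measure them. I did not look at the mallet or the narrow gouge again specifically.
- **Forces:** the wrist force peaked at about 60 N against the lever stops (limit 120 N). I pressed the rule down at about 18 N before letting go.

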